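# Set the bench up for re-capping a drive unit

### The arm

A 6-joint arm with a two-finger parallel gripper is mounted at the origin on the work surface. World frame = base frame: x ahead of the robot, y to its left, z up, the work surface at z = 0. Lengths are in m, angles in rad, forces in N, time in s.
With the tool pointing down it reaches from about 0.35 to 0.775 m from the base axis. Payload 5.5 kg.
Tool frame: the origin (TCP) lies at the very end of the fingers, on their centre line; the grasp point (between the pads) lies 19 mm behind it; z points along the fingers, y is the direction in which the jaws open and shut (so a half turn about z gives the same grasp; the last joint's range is limited). The gripper opens to 85 mm and grips with 20 to 120 N. Pads are 22 mm wide; open, the fingers measure 114 mm over their backs; the gripper's body (76 mm by 85 mm) begins 54 mm behind the grasp point. The pads swing forward as they close: fully open they stand 13 mm farther back than shut.
Start: joints at [-1.402, 0.313, 0.046, 1.304, 0, 1.431], TCP at [0.175, -0.548, 0.231] pointing down, gripper open.
Joint ranges: [-2.76, 2.76], [-0.86, 1.69], [-1.03, 1.26], [-2.2, 2.34], [-1.47, 1.5], [-3.14, 3.14]. Speed limits (rad/s): [2.57, 2.57, 3.14, 3.14, 3.14, 3.14].

### API

Orientations are given as a unit quaternion [w, x, y, z].
In Python, from workcell import get_state, vision, workorder, silhouettes, tip_of gives the robot as it stands.
- The arm moves only by the shell command python3 -m inch 'ROWS' [FORCE]. ROWS is JSON, a list of rows, each a list of 7 numbers: the shift along the tool's x, y, z in cm, then the turn, a rotation vector about the tool's x, y, z in degrees, then the finger opening in cm, from 0 to 8.54. In form: [[dx, dy, dz, rx, ry, rz, hand], ...]. A call has 1 to 5 rows; each row shifts and turns the commanded pose from where the row before left it, along the tool's axes as they then stand; what a row does not reach is not made up. A row lasts 1/10 s, in which the tool goes at most 50 mm and 8.59 degrees, less where a joint would pass 70% of its speed; a pose out of reach is approached as far as the arm can. A call with a gripper value outside its range is refused whole. The fingers move at their own pace and stop on an object; FORCE is the grip in N (left out, the last holds). Time passes only in rows, so rows that do not move let the fingers close. It gives the time, the measured TCP pose, the force and the opening at its end, in the units of the state.
- get_state(): the state, without advancing time (a new reading comes with each control period).
- vision.read_camera(name): name is "scene" or "top"; returns a dict with "pixels" (420x560x3 uint8, red, green, blue), "depth" (420x560 float32, m along the optical axis (not along the pixel's ray), 0 where there is no reading), "mtx" (3x3 intrinsics, pixels), "k1" (the pictures are not rectified: a ray, as slopes to the right and down, at radius r is drawn at 1 + k1 r^2 times it, then the intrinsics apply), "T" (4x4, takes a point from camera to world coordinates). Camera axes: x right, y up, looking along -z (the intrinsics and any distortion apply to the point x, -y, -z); pixel columns grow to the right and rows downward; lengths in m; the calibration is good to about 2 mm. A picture is of the moment at which its call begins.
- workorder.hand_in(): hands the job in, once; it reports no verdict.
Trained networks look in a picture, given as the dict that the camera call returned (one of the last four; its "shot" number tells which), for a name from the list of things; names that differ only in an ending like _2 or _b are one class to them, and where a whole thing is asked for, a point or a joint stands for the part that bears it (a point fixed in the world has none). Each returns a list of dicts, best first, with "confidence" (0 to 1); they miss things now and then, are a little off and sometimes report something else, mostly with a low value. They report only what shows in the picture. A call takes as long as a camera call. They do not tell look-alikes from the thing itself.
- silhouettes(picture, label): "mask" (420x560 bool, what is visible of it) and "location" ([column, row] in pixels, amid what is visible of it).
- tip_of(picture, label): "location" ([column, row] in pixels: a listed point, or the origin of a listed thing).
The state is a dict: "clock": time; "joint_pos": joint angles; "qvel": joint speeds; "tau": joint torques, N m; "tcp_pos": TCP position; "orientation": TCP orientation; "wrist_force": force on the tool from outside, world axes, zero at the start; "ft_torque": the same for the moment, N m; "finger_gap": finger opening in m.
Only numpy, scipy, OpenCV 4.12 (cv2) and the standard library are available. Lean on these libraries where they do the work, as an engineer would, in place of code of your own. Each camera call takes 0.05 s, during which the arm holds its last target.

### The job

Ready the bench for re-capping the drive unit at the blue stop rail: stand every capacitor that has fallen over in the aluminium channel upright in the channel again, terminals up, and leave the standing ones standing. The unit's bare fins would cut the bench top, so never lift it or drag it on its own foot: tilt it back on its rear edge until it leans on the rail, slide the skid's blade under its raised front, let the unit down gently so that it stands level on the blade, and draw it out by the skid's handle until the whole unit is over the blue mat, still standing on the skid. Do not disturb the multimeter or the tool bin.

Things in the scene. Friction and masses are not known exactly. Their poses are not given: they have to be found in the camera images.
- unit: Drive unit: grey housing, dark panel on its front, bare aluminium fins at its foot; 94 mm wide (its y), 70 mm deep (x), 135 mm tall. At its rear an 8 mm thick aluminium mounting plate, as wide as the unit, stands up 45 mm above the housing, to 180 mm. 0.6 to 1.2 kg. Origin: centre of its underside; x points to its rear, z up. Starts upright, its rear to the blue rail.
- unit_heel (a point): Middle of the unit's rear bottom edge, 35 mm behind its origin. The unit tilts back about this edge: it balances at about 24 degrees and leans stably on the rail at about 30 degrees, its front edge then some 35 mm up. Axes as the unit's.
- unit_toe (a point): Middle of the unit's front bottom edge, 35 mm in front of the unit's origin.
- rail: Blue stop rail, fixed: a 20 mm round bar, 210 mm long, centre 105 mm up, on two 24 mm posts 184 mm apart. Origin: on the bench under the middle of the bar; y along the bar. The unit starts on its -x side, its rear face 70 to 75 mm from the bar's centre line.
- skid: Skid: flat steel blade 72 mm wide, 176 mm long, 4 mm thick, with an upright handle: a 14 mm post with a 24 x 24 mm square rubber grip from 62 to 118 mm above its underside; 0.4 kg. Origin: underside, below the handle's axis; x points along the blade to its free end, 116 mm from that axis (60 mm of blade lie behind it). Loose on the bench.
- skid_tip (a point): Middle of the free end of the skid's blade, 116 mm along the skid's x, half way up its thickness.
- skid_grip (a point): Middle of the skid's rubber grip, 90 mm above its underside.
- lane: Fixed aluminium channel, 600 mm long (its y), 66 mm wide (its x): floor 4 mm above the bench, 60 mm wide between side lips 3 mm thick, which rise 8 mm above the floor. Origin: centre of its underside. A capacitor held lightly near its top swings between the fingers; set down on the edge of its base within 25 degrees of upright, it rocks upright.
- mat: Blue work mat lying flat on the green bench top, 320 mm long (its y) and 220 mm wide (its x), under 1 mm thick, no obstacle. Origin: its centre.
- cap1: Electrolytic capacitor, black can 50 mm in diameter and 88 mm long, with two brass terminal studs 6 mm long on its top; about 0.22 kg. Origin: centre of its base; z runs along the can from base to terminals, so z points up when it stands rightly. Starts fallen over, lying along the channel with its terminals towards either end; absent in some starts.
- cap2: Electrolytic capacitor, black can 50 mm in diameter and 88 mm long, with two brass terminal studs 6 mm long on its top; about 0.22 kg. Origin: centre of its base; z runs along the can from base to terminals, so z points up when it stands rightly. Starts fallen over, lying along the channel with its terminals towards either end; absent in some starts.
- cap3: Electrolytic capacitor, black can 50 mm in diameter and 88 mm long, with two brass terminal studs 6 mm long on its top; about 0.22 kg. Origin: centre of its base; z runs along the can from base to terminals, so z points up when it stands rightly. Starts fallen over, lying along the channel with its terminals towards either end; absent in some starts.
- cap4: Electrolytic capacitor, black can 50 mm in diameter and 88 mm long, with two brass terminal studs 6 mm long on its top; about 0.22 kg. Origin: centre of its base; z runs along the can from base to terminals, so z points up when it stands rightly. Starts fallen over, lying along the channel with its terminals towards either end; absent in some starts.
- cap5: Electrolytic capacitor, black can 50 mm in diameter and 88 mm long, with two brass terminal studs 6 mm long on its top; about 0.22 kg. Origin: centre of its base; z runs along the can from base to terminals, so z points up when it stands rightly. Starts standing in the channel, one near each end; it is to stay standing.
- cap6: Electrolytic capacitor, black can 50 mm in diameter and 88 mm long, with two brass terminal studs 6 mm long on its top; about 0.22 kg. Origin: centre of its base; z runs along the can from base to terminals, so z points up when it stands rightly. Starts standing in the channel, one near each end; it is to stay standing.
- meter: Bystander: yellow multimeter lying flat, 190 x 90 x 40 mm. Origin: centre of its underside; x along its length.
- toolbox: Bystander: blue open bin with screwdrivers, 100 x 160 mm, 140 mm tall, beyond the channel. Origin: centre of its underside.
There are look-alikes about, which are no part of the job. What is shaped like the cap6 but green is not meant.

How it is judged:
By the outcome, as a careful person would: the job done as asked, in the order asked, and still so for the second after the job is handed in, with the robot touching nothing.
Of cap1, cap2, cap3, cap4 only 2 to 4 are there at a start; the rules pass over those that are not, and their reading is None.
At some moment in a run one of skid may be knocked a few centimetres aside while the robot is not near it.
It also fails if it takes over 210 s, if anything falls off the work surface, if the arm or the gripper's body presses on something with over 40 N, if the wrist force passes 120 N, or if a joint passes its speed limit or range.

## Working session

There is one attempt and no reset: what is moved stays moved. The work goes in short steps, Python scripts to look and compute and a shell command to move; the robot and the scene stay as the last step left them, time stands still between calls to the robot, and variables do not carry over. Pictures are saved under pics/ and viewed, and the job is handed in when it is done.

```bash
ls; mkdir -p pics; python3 - <<'E'
from workcell import get_state, vision
import cv2
print(get_state())
for n in("scene","top"):
    p=vision.read_camera(n); cv2.imwrite(f"pics/{n}0.png",p["pixels"][:,:,::-1]); print(n,p["mtx"],p["k1"],p["T"],p["shot"])
E
```

```text
pics
{'clock': 0.0, 'joint_pos': array([-1.40158909e+00,  3.14019845e-01,  4.49643463e-02,  1.30360657e+00,
        2.03387169e-05,  1.43120345e+00]), 'qvel': array([ 1.49303792e-03,  1.17044045e-03,  7.69872695e-04,  7.25096009e-05,
       -1.29423176e-03, -1.69558844e-03]), 'tau': array([-1.43619955e-04, -4.80633116e+01,  2.98530400e+01,  1.95192610e-02,
       -1.99249271e-04,  1.64142602e-05]), 'tcp_pos': array([ 0.17466367, -0.54728379,  0.23039184]), 'orientation': array([-9.32919824e-04,  9.88103543e-01,  1.53787248e-01, -3.64445247e-06]), 'wrist_force': array([0.02750785, 1.17161265, 0.21087074]), 'ft_torque': array([ 0.03051334,  0.00126234, -0.03144862]), 'finger_gap': 0.08515398878098847}
scene [[484.37277701   0.         277.06834969]
 [  0.         484.37277701 204.69427254]
 [  0.           0.           1.        ]] -0.040260397675607816 [[-0.70403069 -0.53467832  0.46739692  1.2450237 ]
 [ 0.710007   -0.54401579  0.44714303  0.58254477]
 [ 0.01519362  0.6466575   0.76262916  1.11434314]
 [ 0.          0.          0.          1.        ]] 1
top [[409.66416133   0.         283.16706242]
 [  0.         409.66416133 206.73869044]
 [  0.           0.           1.        ]] -0.09441269960212953 [[ 0.0072103   0.98870799 -0.14968143  0.45209408]
 [-0.99967039  0.01081522  0.02328395 -0.04374978]
 [ 0.02463987  0.14946421  0.98846008  1.12913155]
 [ 0.          0.          0.          1.        ]] 2
```

View pics/scene0.png

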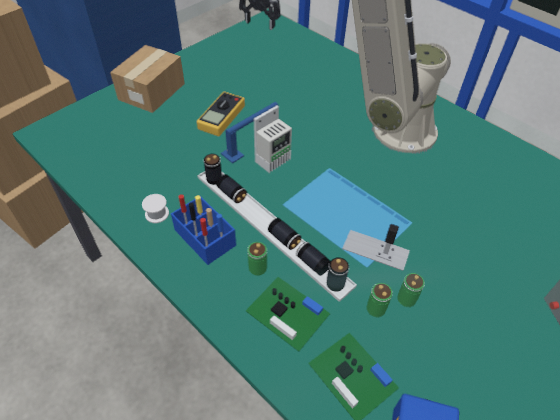

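View pics/top0.png

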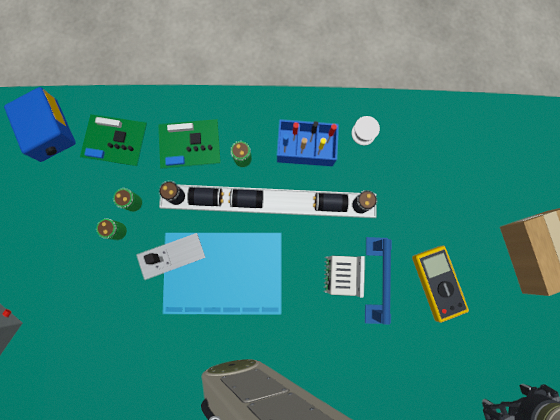

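```bash
cat > h.py <<'E'
import numpy as np, cv2
from workcell import get_state, vision, silhouettes, tip_of
def ray(p,px):
    px=np.atleast_2d(np.asarray(px,float))
    K=p["mtx"]
    d=np.stack([(px[:,0]-K[0,2])/K[0,0],(px[:,1]-K[1,2])/K[1,1]],1)
    u=d.copy()
    for _ in range(10): u=d/(1+p["k1"]*(u**2).sum(1,keepdims=True))
    return u
def towld(p,px,depth):
    u=ray(p,px); z=np.asarray(depth,float).reshape(-1,1)
    c=np.hstack([u[:,:1]*z,-u[:,1:]*z,-z]); return c@p["T"][:3,:3].T+p["T"][:3,3]
def atz(p,px,z):
    u=ray(p,px); c=np.hstack([u[:,:1],-u[:,1:],-np.ones((len(u),1))])@p["T"][:3,:3].T
    o=p["T"][:3,3]; t=(z-o[2])/c[:,2]; return o+c*t[:,None]
def proj(p,X):
    X=np.atleast_2d(X); c=(X-p["T"][:3,3])@p["T"][:3,:3]
    u=np.stack([c[:,0]/-c[:,2],-c[:,1]/-c[:,2]],1); u=u*(1+p["k1"]*(u**2).sum(1,keepdims=True))
    return u@p["mtx"][:2,:2].T+p["mtx"][:2,2]
def cloud(p,m):
    r,c=np.nonzero(m&(p["depth"]>0)); return towld(p,np.stack([c,r],1),p["depth"][r,c])
def shoot(n,fn=None,crop=None,k=1):
    p=vision.read_camera(n)
    if fn: save(p,fn,crop,k)
    return p
def save(p,fn,crop=None,k=1):
    im=p["pixels"][:,:,::-1]
    if crop: im=im[crop[1]:crop[3],crop[0]:crop[2]]
    cv2.imwrite(f"pics/{fn}.png",cv2.resize(im,None,fx=k,fy=k,interpolation=cv2.INTER_CUBIC))
np.set_printoptions(precision=4,suppress=True)
E
python3 - <<'E'
from h import *
for n in("top","scene"):
    p=shoot(n)
    for l in("unit","rail","skid","lane","mat","cap1","meter","toolbox"):
        for d in silhouettes(p,l):
            if d["confidence"]<.3: continue
            c=cloud(p,d["mask"]); print(n,l,round(d["confidence"],2),np.round(d["location"]),len(c),np.median(c,0),np.percentile(c,2,0),np.percentile(c,98,0))
    for l in("unit","unit_heel","unit_toe","rail","skid","skid_tip","skid_grip","lane","mat","cap1"):
        for d in tip_of(p,l):
            if d["confidence"]<.3: continue
            px=d["location"]; z={"rail":0,"skid_tip":.002,"skid_grip":.09,"lane":0}.get(l,0.0)
            print(n,l,round(d["confidence"],2),np.round(px,1),atz(p,px,z)[0])
E
```

```text
top unit 0.74 [345. 273.] 1459 [ 0.436  -0.2179  0.1344] [ 0.3923 -0.2515  0.0609] [ 0.4815 -0.1797  0.1802]
top unit 0.31 [435. 285.] 2459 [ 0.4114 -0.4913  0.0406] [ 0.3215 -0.5552  0.0121] [ 0.5014 -0.4341  0.0495]
top rail 0.79 [385. 279.] 1283 [ 0.4225 -0.3203  0.1044] [ 0.3097 -0.3392  0.002 ] [ 0.5373 -0.2968  0.1166]
top skid 0.94 [170. 259.] 1707 [0.4833 0.2357 0.0036] [ 0.4331  0.1538 -0.0017] [0.5357 0.3177 0.1171]
top skid 0.46 [308. 143.] 2430 [ 0.7965 -0.1367  0.0352] [ 0.7437 -0.2092  0.0007] [ 0.8452 -0.0584  0.1399]
top lane 0.62 [281. 204.] 2474 [ 0.6283 -0.0641  0.0043] [ 0.6004 -0.3146 -0.001 ] [0.6773 0.256  0.0294]
top lane 0.51 [343. 276.] 1526 [ 0.435  -0.2179  0.1343] [ 0.3896 -0.252   0.0013] [ 0.4818 -0.1798  0.1801]
top mat 0.83 [224. 278.] 8495 [ 0.4259  0.0776 -0.0002] [ 0.3333 -0.0599 -0.0047] [0.5457 0.2465 0.0041]
top cap1 0.92 [244. 150.] 437 [0.752  0.0435 0.0867] [0.7357 0.0213 0.0009] [0.7837 0.0693 0.094 ]
top cap1 0.83 [333. 202.] 613 [ 0.6293 -0.1973  0.0498] [ 0.6085 -0.241   0.0294] [ 0.6556 -0.1554  0.0563]
top cap1 0.77 [364. 203.] 422 [ 0.
[... 4570 characters left out ...]
0.55 [343.1 238. ] [0.5173 0.1503 0.002 ]
scene skid_tip 0.53 [347.9 213.9] [0.4385 0.1034 0.002 ]
scene skid_grip 0.64 [390.5 233.9] [0.4745 0.2648 0.09  ]
scene skid_grip 0.35 [346.8 239.8] [0.5725 0.1951 0.09  ]
scene lane 0.73 [271.7 227.6] [ 0.635  -0.0204  0.    ]
scene mat 0.66 [344.9 211.9] [0.4375 0.0913 0.    ]
scene cap1 0.95 [219.3 178.2] [ 0.6143 -0.2759  0.    ]
scene cap1 0.81 [323.8 270.7] [0.6383 0.1833 0.    ]
scene cap1 0.67 [334.  282.2] [0.6462 0.2263 0.    ]
scene cap1 0.65 [213.5 180.4] [ 0.6335 -0.2815  0.    ]
scene cap1 0.64 [376.5 307.7] [0.6263 0.3531 0.    ]
scene cap1 0.61 [258. 270.] [0.7635 0.0562 0.    ]
scene cap1 0.56 [271.9 223.6] [ 0.6242 -0.0304  0.    ]
```

```bash
python3 - <<'E'
from h import *
p=shoot("top","c1",(130,160,410,340),2.8)
p=shoot("scene","c2",(190,90,430,300),3.2)
E
```

```text
(no output)
```

View pics/c1.png

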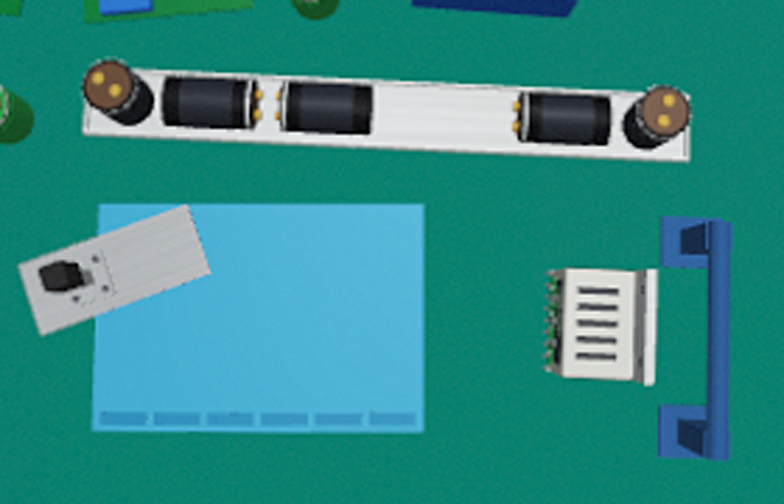

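View pics/c2.png

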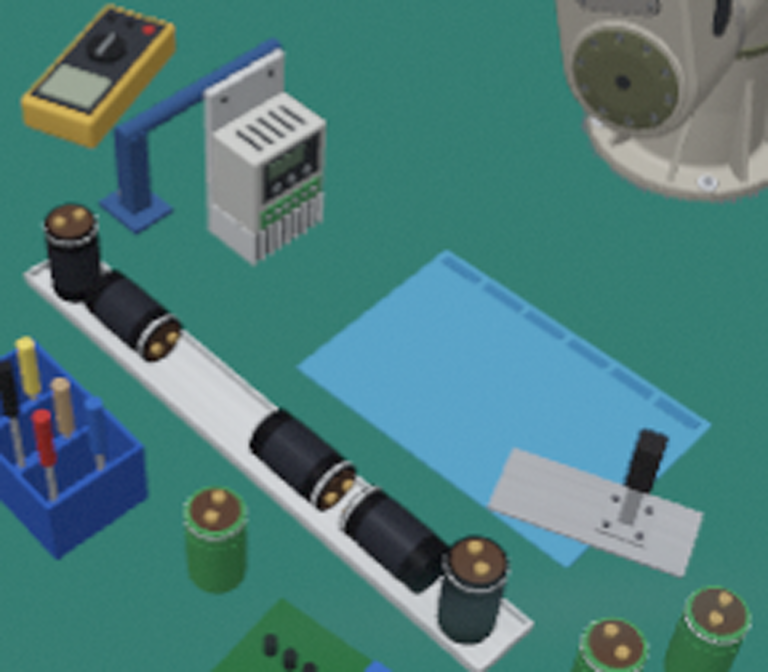

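```bash
python3 - <<'E'
from h import *
P=[]
for n in("top","scene"):
    p=shoot(n); c=cloud(p,p["depth"]>0); P.append(c)
    # lane floor points
    s=c[(abs(c[:,2]-.0045)<.0015)&(c[:,0]>.58)&(c[:,0]<.70)&(abs(c[:,1]+.03)<.32)]
    v=np.polyfit(s[:,1],s[:,0],1); print(n,"lanefit",v,np.degrees(np.arctan(v[0])),len(s))
    for nm,y0,y1 in(("A",.092,.195),("B",-.03,.09),("C",-.25,-.14)):
        for sel in (c[(c[:,1]>y0)&(c[:,1]<y1)&(c[:,2]>.05)&(c[:,2]<.06)&(abs(c[:,0]-.635)<.04)],):
            a=np.polyfit(sel[:,1],sel[:,0],1)
            print(n,nm,"y",np.percentile(sel[:,1],[1,99]),"x",sel[:,0].mean(),"z",sel[:,2].max(),"slope deg",np.degrees(np.arctan(a[0])))
    for nm,y in(("5",.225),("6",-.28)):
        sel=c[(abs(c[:,1]-y)<.04)&(c[:,2]>.088)&(c[:,2]<.105)&(abs(c[:,0]-.635)<.04)]
        print(n,nm,sel.min(0),sel.max(0),(sel.min(0)+sel.max(0))/2)
    # unit top / plate
    sel=c[(abs(c[:,0]-.436)<.06)&(c[:,1]<-.15)&(c[:,1]>-.29)&(c[:,2]>.125)&(c[:,2]<.142)]; print("housing",np.percentile(sel,[1,99],0))
    r=cv2.minAreaRect((sel[:,:2]*1000).astype(np.float32)); print(r)
    sel=c[(abs(c[:,0]-.436)<.06)&(c[:,1]<-.15)&(c[:,1]>-.29)&(c[:,2]>.172)&(c[:,2]<.19)]; print("plate",np.percentile(sel,[1,99],0)); print(cv2.minAreaRect((sel[:,:2]*1000).astype(np.float32)))
    sel=c[(abs(c[:,0]-.42)<.12)&(c[:,1]<-.29)&(c[:,1]>-.36)&(c[:,2]>.11)&(c[:,2]<.12)]; a=np.polyfit(sel[:,0],sel[:,1],1);print("rail",sel.mean(0),a)
    sel=c[(abs(c[:,2]-.0045)<.0025)&(c[:,0]<.57)&(c[:,0]>.4)&(c[:,1]>.13)&(c[:,1]<.35)];print("skid",cv2.minAreaRect((sel[:,:2]*1000).astype(np.float32)),len(sel))
    sel=c[(c[:,2]>.11)&(c[:,2]<.13)&(c[:,0]<.55)&(c[:,0]>.4)&(c[:,1]>.2)&(c[:,1]<.35)];print("grip",cv2.minAreaRect((sel[:,:2]*1000).astype(np.float32)),sel[:,2].max())
E
```

```text
top lanefit [0.0038 0.6371] 0.21629713560597888 1139
top A y [0.1019 0.1877] x 0.6449441053393611 z 0.058196936577949554 slope deg 3.1838331398633146
top B y [-0.0124  0.0727] x 0.6412623562804066 z 0.05802317968240267 slope deg 1.7056737726296303
top C y [-0.2429 -0.1568] x 0.6332055279797599 z 0.05843459504632631 slope deg 1.7306296645661503
top 5 [0.6259 0.2035 0.0882] [0.674  0.2536 0.0999] [0.6499 0.2285 0.0941]
top 6 [ 0.6057 -0.3099  0.0881] [ 0.6564 -0.2596  0.1005] [ 0.631  -0.2848  0.0943]
housing [[ 0.3898 -0.2458  0.1278]
 [ 0.4833 -0.1815  0.1396]]
((436.80511474609375, -212.88783264160156), (66.06651306152344, 94.41190338134766), 88.60526275634766)
plate [[ 0.3903 -0.2531  0.1733]
 [ 0.482  -0.2436  0.1826]]
((435.13262939453125, -248.29966735839844), (9.400629043579102, 93.9695053100586), 89.22605895996094)
rail [ 0.4218 -0.3261  0.1132] [-0.0371 -0.3105]
skid ((483.669921875, 239.24652099609375), (168.9098663330078, 219.7344207763672), 0.7583407163619995) 1221
grip ((473.0522155761719, 264.0562438964844), (24.699281692504883, 25.103246688842773), 21.621728897094727) 0
[... 446 characters left out ...]

scene 6 [ 0.6068 -0.3072  0.0882] [ 0.6567 -0.2559  0.1001] [ 0.6318 -0.2815  0.0942]
housing [[ 0.3899 -0.2472  0.1255]
 [ 0.4842 -0.1777  0.1412]]
((436.4847412109375, -211.20082092285156), (73.79021453857422, 99.74713897705078), 86.88719177246094)
plate [[ 0.3893 -0.2542  0.1722]
 [ 0.4813 -0.2385  0.1844]]
((435.1967468261719, -246.2947998046875), (15.063765525817871, 93.85726165771484), 89.0202865600586)
rail [ 0.4254 -0.3211  0.1142] [-0.0282 -0.3091]
skid ((485.02667236328125, 240.07598876953125), (219.18179321289062, 169.7019500732422), 89.89762878417969) 1303
grip ((473.9161376953125, 265.6944885253906), (28.22631072998047, 23.558385848999023), 22.2959041595459) 0.12224302847911239
```

```bash
python3 -m inch '[[0,0,-1,0,0,-7.8,8.54],[0,0,-1,0,0,-7.8,8.54],[0,0,-1,0,0,-7.8,8.54],[0,0,-1,0,0,-7.8,8.54],[0,0,-1,0,0,-7.8,8.54]]' 20
python3 -m inch '[[0,0,-1,0,0,-7.8,8.54],[0,0,-1,0,0,-7.8,8.54],[0,0,0,0,0,-7.8,8.54],[0,0,0,0,0,-7.8,8.54]]'
```

```text
clock: 2.7
tcp_pos: [0.1748, -0.5478, 0.2817]
orientation: [0.0, 0.879, 0.477, -0.0]
wrist_force: [-0.1, 0.1, 0.9]
finger_gap: 0.0853
clock: 3.1
tcp_pos: [0.1748, -0.5481, 0.3018]
orientation: [0.0, 0.718, 0.696, -0.0]
wrist_force: [-0.2, 1.0, -0.4]
finger_gap: 0.0855
```

```bash
python3 -m inch '[[4,2.6,0,0,0,0,8.54],[4,2.6,0,0,0,0,8.54],[4,2.6,0,0,0,0,8.54],[4,2.6,0,0,0,0,8.54],[4,2.6,0,0,0,0,8.54]]'
python3 -m inch '[[4,2.6,0,0,0,0,8.54],[4,2.6,0,0,0,0,8.54],[4,2.6,0,0,0,0,8.54],[4,2.6,0,0,0,0,8.54],[4,2.6,0,0,0,0,8.54]]'
python3 -m inch '[[4,2.6,0,0,0,0,8.54],[4,2.6,0,0,0,0,8.54],[4,2.6,0,0,0,0,8.54],[4,2.6,0,0,0,0,8.54],[4,2.6,0,0,0,0,8.54]]'
python3 -m inch '[[4,2.6,0,0,0,0,8.54],[4.2,3,0,0,0,0,8.54],[0,0,0,0,0,0,8.54],[0,0,0,0,0,0,8.54]]'
python3 -c "
from h import *
print(get_state()['joint_pos'])
shoot('scene','s1',(190,90,430,300),3.2)"
```

```text
clock: 3.6
tcp_pos: [0.3127, -0.3511, 0.3014]
orientation: [0.0, 0.72, 0.694, -0.0]
wrist_force: [0.9, 0.5, 0.6]
finger_gap: 0.0853
clock: 4.1
tcp_pos: [0.4501, -0.1559, 0.3016]
orientation: [0.0, 0.72, 0.694, 0.0]
wrist_force: [1.2, -0.2, 0.1]
finger_gap: 0.0855
clock: 4.6
tcp_pos: [0.5874, 0.0393, 0.3014]
orientation: [0.0, 0.72, 0.694, 0.0]
wrist_force: [1.1, -0.7, 0.3]
finger_gap: 0.0852
clock: 5.0
tcp_pos: [0.6447, 0.1172, 0.2997]
orientation: [-0.001, 0.719, 0.695, -0.001]
wrist_force: [-0.8, -0.4, -0.3]
finger_gap: 0.0856
[ 0.0576  0.4833  0.4649  1.5547 -0.0004  1.6629]
```

```bash
python3 -m inch '[[0,0.1,4,0,0,0,8.54],[0,0,4,0,0,0,8.54],[0,0,4,0,0,0,8.54],[0,0,4,0,0,0,8.54],[0,0,4,0,0,0,8.54]]'
python3 -m inch '[[0,0,3,0,0,0,8.54],[0,0,2.5,0,0,0,8.54],[0,0,1.5,0,0,0,8.54],[0,0,1,0,0,0,8.54],[0,0,0,0,0,0,8.54]]'
python3 -c "
from h import *
shoot('scene','s2',(190,90,430,300),3.2)
shoot('top','s2t',(130,160,410,340),2.8)"
```

```text
clock: 5.55
tcp_pos: [0.6449, 0.1141, 0.1014]
orientation: [0.001, 0.721, 0.693, 0.001]
wrist_force: [0.9, 0.2, 0.2]
finger_gap: 0.0856
clock: 6.05
tcp_pos: [0.6444, 0.1147, 0.0208]
orientation: [-0.0, 0.721, 0.693, -0.001]
wrist_force: [-0.7, 0.5, 0.5]
finger_gap: 0.0855
```

View pics/s2.png

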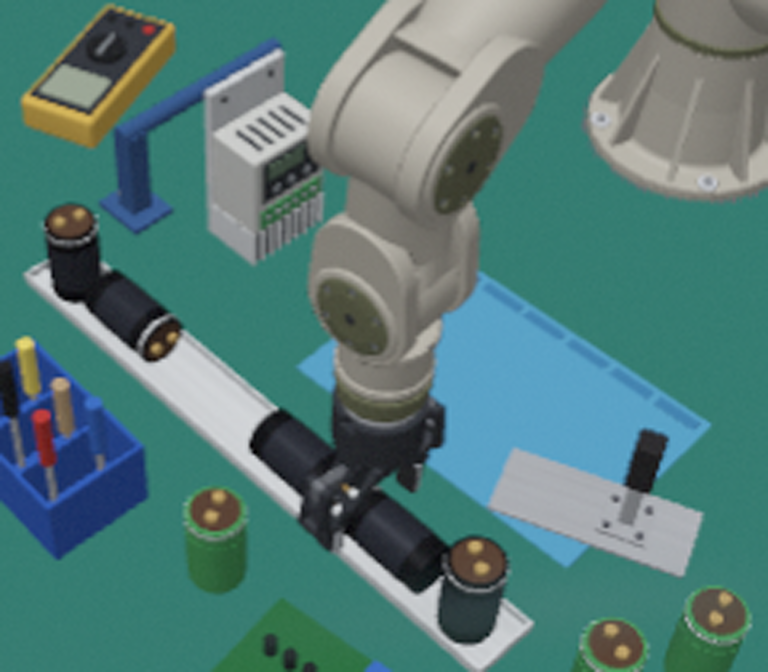

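View pics/s2t.png

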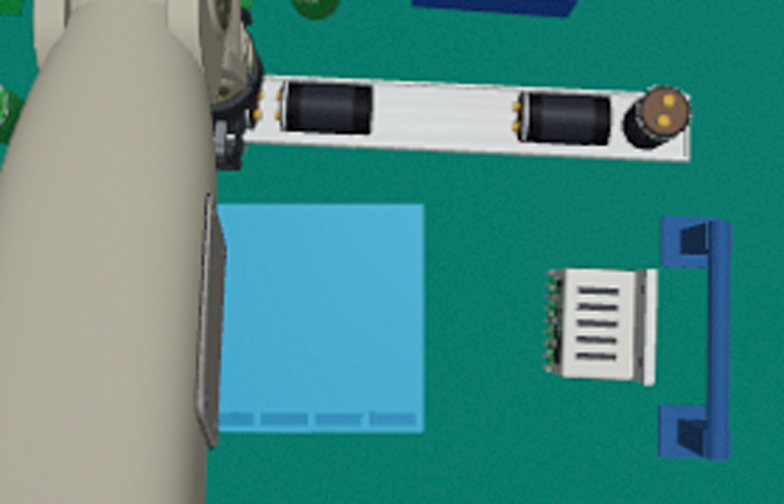

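```bash
python3 -m inch '[[0.3,0.1,0.4,0,0,0,8.54],[0,0,0.3,0,0,0,8.54],[0,0,0,0,0,0,4],[0,0,0,0,0,0,4],[0,0,0,0,0,0,4]]' 20
python3 -m inch '[[0,0,0,0,0,0,4],[0,0,0,0,0,0,4],[0,0,0,0,0,0,4]]'
```

```text
clock: 6.65
tcp_pos: [0.6465, 0.119, 0.0144]
orientation: [-0.0, 0.72, 0.694, -0.0]
wrist_force: [-1.4, 0.5, -0.0]
finger_gap: 0.049
clock: 6.95
tcp_pos: [0.6465, 0.119, 0.0144]
orientation: [-0.0, 0.72, 0.694, -0.0]
wrist_force: [-1.7, 0.3, 2.0]
finger_gap: 0.0489
```

```bash
python3 -m inch '[[0,0,-1,0,0,0,4],[0,0,-1.5,0,0,0,4],[0,0,-2,0,0,0,4],[0,0,-2,0,0,0,4],[0,0,-1.5,0,0,0,4]]'
python3 -m inch '[[0,0,-0.5,0,0,0,4],[0,0,0,0,0,0,4],[0,0,0,0,0,0,4]]'
python3 -c "
from h import *
shoot('scene','s3',(190,90,430,300),3.2)
"
```

```text
clock: 7.45
tcp_pos: [0.6474, 0.1188, 0.0961]
orientation: [0.001, 0.72, 0.694, 0.001]
wrist_force: [0.6, 0.1, -2.4]
finger_gap: 0.0498
clock: 7.75
tcp_pos: [0.6462, 0.1188, 0.0985]
orientation: [-0.0, 0.72, 0.694, -0.0]
wrist_force: [-0.5, 0.5, -1.4]
finger_gap: 0.049
```

View pics/s3.png

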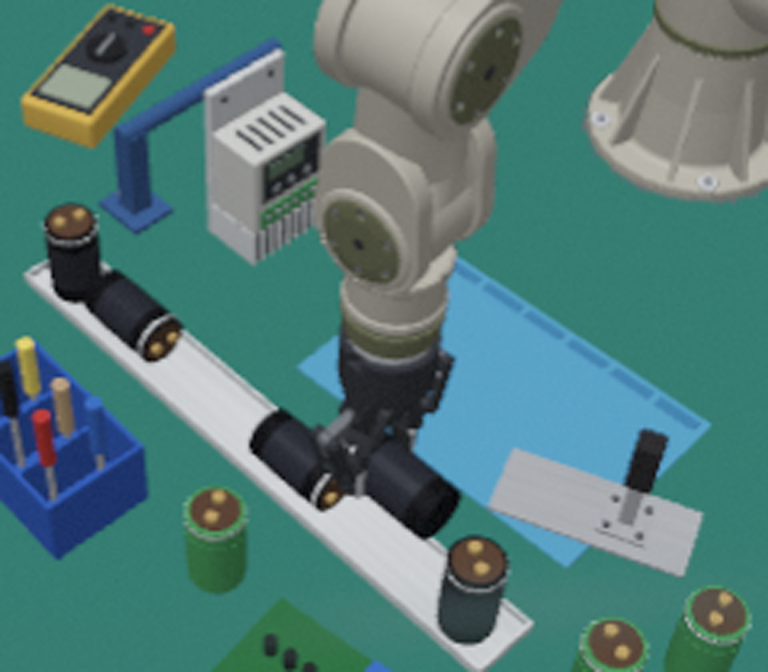

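```bash
python3 -m inch '[[0,0,0,0,0,0,4],[0,0,0,0,0,0,4],[0,0,0,0,0,0,4],[0,0,0,0,0,0,4],[0,0,0,0,0,0,4]]'
cat >> h.py <<'E'
def canpts(c,lo,hi):
    s=c[(c>lo).all(1)&(c<hi).all(1)]; return s
E
python3 -c "
from h import *
p=shoot('scene','s4',(270,160,370,260),6)
c=cloud(p,p['depth']>0)
s=c[(abs(c[:,0]-.646)<.03)&(c[:,1]>.135)&(c[:,1]<.205)&(c[:,2]>.03)]
for y in np.arange(.135,.21,.01):
    t=s[abs(s[:,1]-y)<.005]
    if len(t): print(round(y,3),t[:,2].max(),t[:,2].min(),len(t))
"
```

```text
clock: 8.3
tcp_pos: [0.6466, 0.1189, 0.0992]
orientation: [-0.0, 0.72, 0.694, -0.0]
wrist_force: [0.0, 0.1, -1.0]
finger_gap: 0.0492
0.135 0.5947354290091444 0.10904689774263643 172
0.145 0.5966627993473157 0.10092611455525291 450
0.155 0.5968202607809768 0.11006182516594598 1132
0.165 0.5975627213934099 0.10400706094906598 766
0.175 0.5746173670658306 0.10445439640290144 329
0.185 0.14072775121388215 0.0876527124460309 83
0.195 0.13954552951913946 0.09057176907886566 98
```

View pics/s4.png

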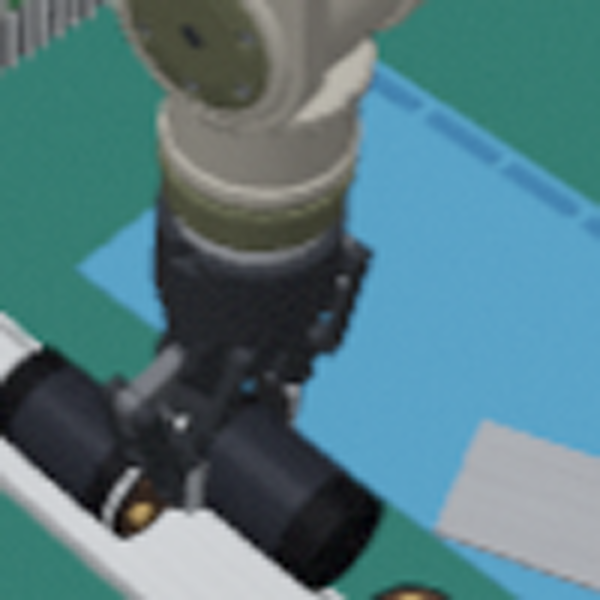

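```bash
python3 -m inch '[[0,0,-3,0,0,0,4],[0,0,-3,0,0,0,4],[-1,0,-1,0,0,0,4],[-3,0,0,0,0,0,4],[-3.5,0,0,0,0,0,4]]'
python3 -m inch '[[-3.5,0,0,0,0,0,4],[-3.5,0,0,0,0,0,4],[-3.5,0,0,0,0,0,4],[-3.5,0,0,0,0,0,4],[-2.8,0,0,0,0,0,4]]'
python3 -m inch '[[0,0,0,0,0,0,4],[0,0,0,0,-4,0,4],[0,0,0,0,-6,0,4],[0,0,0,0,-6,0,4],[0,0,0,0,-6,0,4]]'
python3 -m inch '[[0,0,0,0,-6,0,4],[0,0,0,0,-6,0,4],[0,0,0,0,-6,0,4],[0,0,0,0,-6,0,4],[0,0,0,0,-6,0,4]]'
python3 -c "
from h import *
print(get_state()['joint_pos'])
shoot('scene','s5',(190,90,430,300),3.2)"
```

```text
clock: 8.85
tcp_pos: [0.644, 0.0437, 0.1693]
orientation: [0.0, 0.719, 0.695, 0.0]
wrist_force: [0.6, -0.2, -2.2]
finger_gap: 0.0493
clock: 9.35
tcp_pos: [0.637, -0.1267, 0.1685]
orientation: [-0.0, 0.721, 0.693, -0.0]
wrist_force: [0.5, 0.7, -1.4]
finger_gap: 0.0493
clock: 9.85
tcp_pos: [0.6376, -0.1239, 0.1694]
orientation: [0.134, 0.707, 0.681, -0.138]
wrist_force: [0.6, -0.6, -1.9]
finger_gap: 0.0492
clock: 10.35
tcp_pos: [0.6377, -0.1231, 0.1692]
orientation: [0.306, 0.646, 0.623, -0.316]
wrist_force: [-0.4, -1.1, -2.3]
finger_gap: 0.049
[ 0.0523  0.5936  0.0345  1.1233 -0.9059  1.7136]
```

View pics/s5.png

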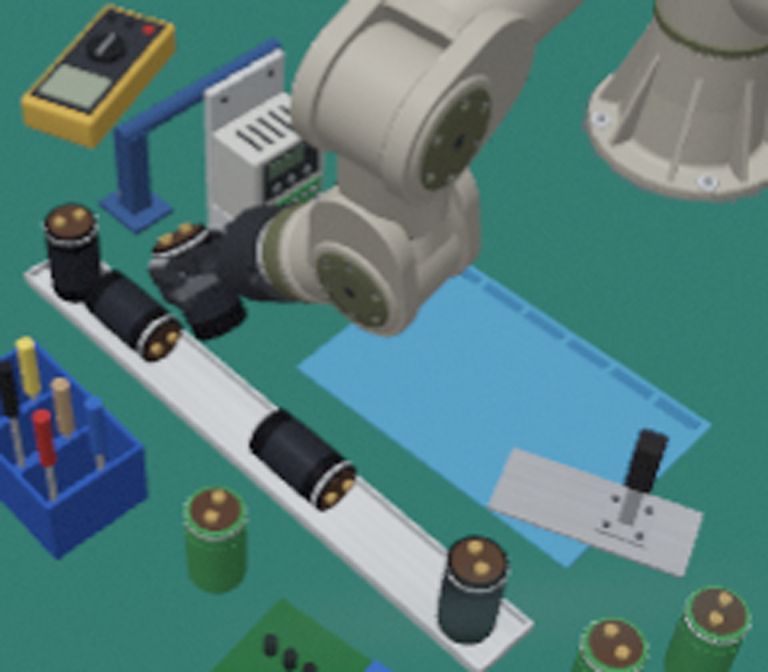

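```bash
python3 -m inch '[[0,0,0,0,-6,0,4],[0,0,0,0,-6,0,4],[0,0,0,0,-6,0,4],[0,0,0,0,-5,0,4],[0,0,0,0,0,0,4]]'
python3 -m inch '[[1.93,0,0.52,0,0,0,4],[1.93,0,0.52,0,0,0,4],[1.93,0,0.52,0,0,0,4],[0.97,0,0.26,0,0,0,4],[0,0,0,0,0,0,4]]'
python3 -c "
from h import *
print(get_state()['joint_pos'])
shoot('scene','s6',(190,120,310,240),5)"
```

```text
clock: 10.9
tcp_pos: [0.6359, -0.1234, 0.1635]
orientation: [0.419, 0.569, 0.553, -0.441]
wrist_force: [-0.8, 0.1, -2.9]
finger_gap: 0.0494
clock: 11.4
tcp_pos: [0.6372, -0.1244, 0.0987]
orientation: [0.421, 0.572, 0.551, -0.438]
wrist_force: [0.1, 0.8, -2.2]
finger_gap: 0.0492
[ 0.1296  0.9156  0.1227  1.3322 -1.2593  2.1467]
```

View pics/s6.png

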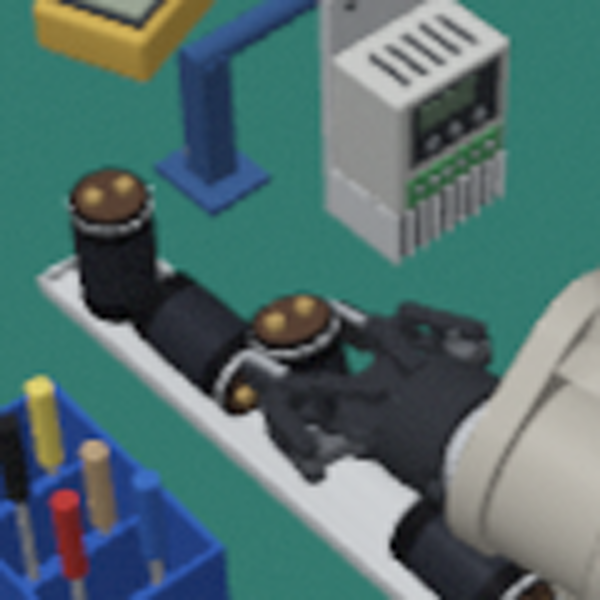

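```bash
python3 -m inch '[[0.97,0,0.26,0,0,0,4],[0.72,0,0.2,0,0,0,4],[0,0,0,0,0,0,4]]'
python3 -m inch '[[0.24,0,0.06,0,0,0,4],[0,0,0,0,0,0,4]]'
```

```text
clock: 11.75
tcp_pos: [0.6373, -0.1241, 0.0808]
orientation: [0.422, 0.571, 0.551, -0.439]
wrist_force: [0.2, -1.2, -1.4]
finger_gap: 0.0492
clock: 11.95
tcp_pos: [0.6377, -0.1239, 0.0791]
orientation: [0.422, 0.571, 0.551, -0.438]
wrist_force: [0.3, -0.8, -1.3]
finger_gap: 0.0493
```

```bash
python3 -m inch '[[0.2,0,0.05,0,0,0,4],[0,0,0,0,0,0,4]]'
python3 -m inch '[[0.15,0,0.04,0,0,0,4],[0,0,0,0,0,0,4]]'
python3 -c "
from h import *
shoot('scene','s7',(190,120,310,240),5)"
```

```text
clock: 12.15
tcp_pos: [0.6377, -0.1239, 0.0771]
orientation: [0.422, 0.571, 0.551, -0.438]
wrist_force: [-0.7, 0.2, -2.1]
finger_gap: 0.0492
clock: 12.35
tcp_pos: [0.6377, -0.124, 0.0755]
orientation: [0.422, 0.571, 0.551, -0.438]
wrist_force: [-0.0, -0.5, -1.6]
finger_gap: 0.0495
```

View pics/s7.png

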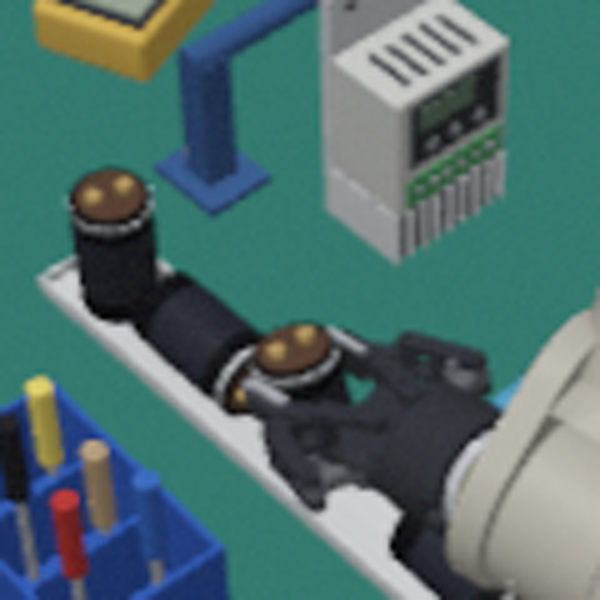

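```bash
python3 -m inch '[[0.2,0,0.05,0,0,0,4],[0,0,0,0,0,0,4]]'
python3 -m inch '[[0.15,0,0.04,0,0,0,4],[0,0,0,0,0,0,4]]'
```

```text
clock: 12.6
tcp_pos: [0.6379, -0.124, 0.0738]
orientation: [0.423, 0.571, 0.55, -0.438]
wrist_force: [-0.5, 0.3, -0.3]
finger_gap: 0.0493
clock: 12.8
tcp_pos: [0.6381, -0.124, 0.0735]
orientation: [0.423, 0.57, 0.551, -0.439]
wrist_force: [-2.0, 1.4, 5.7]
finger_gap: 0.0495
```

```bash
python3 -m inch '[[-0.15,0,0,0,0,0,5.8],[0,0,0,0,0,0,7],[0,0,0,0,0,0,8.5],[0,0,0,0,0,0,8.5],[0,0,-1,0,0,0,8.5]]'
python3 -c "
from h import *
shoot('scene','s8',(190,120,310,240),5)"
```

```text
clock: 13.3
tcp_pos: [0.6376, -0.1156, 0.0759]
orientation: [0.422, 0.572, 0.55, -0.439]
wrist_force: [-0.5, -0.8, -0.3]
finger_gap: 0.0852
```

View pics/s8.png

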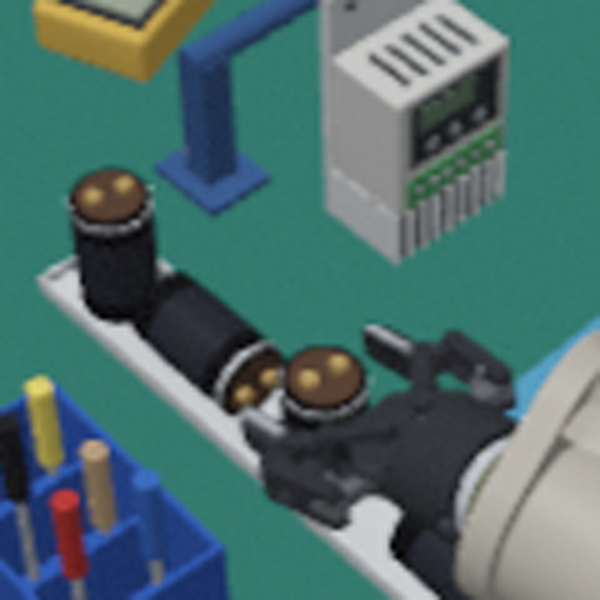

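```bash
python3 -m inch '[[-0.2,0,-2,0,0,0,8.54],[-0.5,0,-3,0,0,0,8.54],[-1,0,-3,0,0,0,8.54],[-3,0,-1,0,0,0,8.54],[-4,0,-1,0,0,0,8.54]]'
python3 -m inch '[[-4,0,-1,0,7.5,0,8.54],[0,0,0,0,7.5,0,8.54],[0,0,0,0,7.5,0,8.54],[0,0,0,0,7.5,0,8.54],[0,0,0,0,7.5,0,8.54]]'
python3 -m inch '[[0,0,0,0,7.5,0,8.54],[0,0,0,0,7.5,0,8.54],[0,0,0,0,7.5,0,8.54],[0,0,0,0,7.5,0,8.54],[0,0,0,0,7.5,0,8.54]]'
python3 -c "
from h import *
print(get_state()['orientation'])
p=shoot('scene','s9',(190,90,430,300),3.2)
c=cloud(p,p['depth']>0)
s=c[(abs(c[:,1]+.09)<.05)&(c[:,2]>.085)&(c[:,2]<.12)&(abs(c[:,0]-.638)<.04)]
print(s.min(0),s.max(0),len(s))
"
```

```text
clock: 13.85
tcp_pos: [0.6405, -0.0393, 0.1844]
orientation: [0.422, 0.569, 0.552, -0.439]
wrist_force: [0.7, 0.3, 0.9]
finger_gap: 0.0855
clock: 14.35
tcp_pos: [0.6412, -0.0407, 0.227]
orientation: [0.224, 0.682, 0.657, -0.23]
wrist_force: [-0.2, -1.2, 0.0]
finger_gap: 0.0851
clock: 14.85
tcp_pos: [0.6411, -0.0414, 0.2272]
orientation: [0.001, 0.72, 0.694, 0.001]
wrist_force: [-0.5, -0.3, -0.6]
finger_gap: 0.0854
[0.0011 0.7199 0.6941 0.001 ]
[ 0.6139 -0.1124  0.0856] [ 0.6655 -0.0617  0.1018] 206
```

View pics/s9.png

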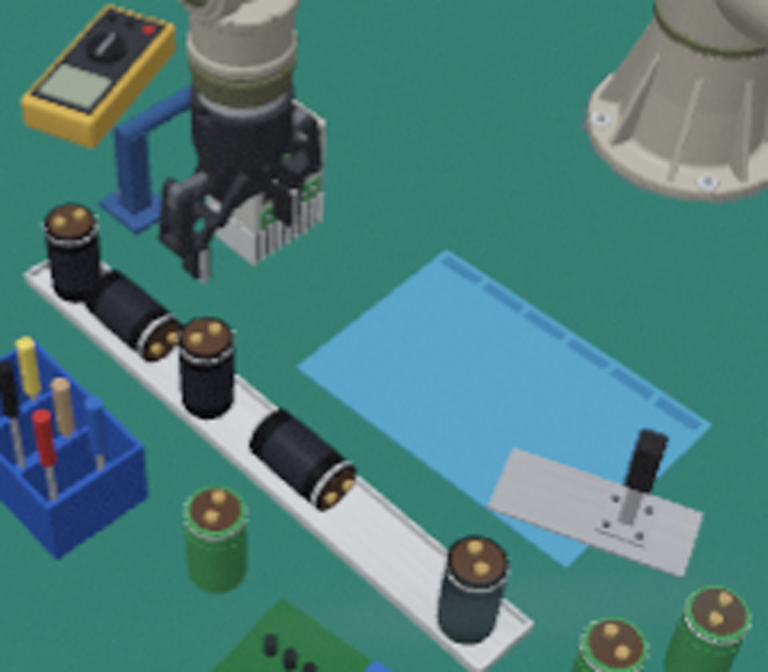

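```bash
python3 -m inch '[[3.5,0,0,0,0,0,8.54],[3.5,0,0,0,0,0,8.54],[3.15,-0.1,0,0,0,0,8.54],[0,0,4,0,0,0,8.54],[0,0,4,0,0,0,8.54]]'
python3 -m inch '[[0,0,4,0,0,0,8.54],[0,0,3.5,0,0,0,8.54],[0,0,3,0,0,0,8.54],[0,0,1.5,0,0,0,8.54],[0,0,0,0,0,0,8.54]]'
```

```text
clock: 15.4
tcp_pos: [0.6446, 0.061, 0.1458]
orientation: [0.004, 0.719, 0.695, -0.001]
wrist_force: [0.4, -0.2, -0.4]
finger_gap: 0.0855
clock: 15.9
tcp_pos: [0.6407, 0.0592, 0.0219]
orientation: [-0.0, 0.72, 0.694, -0.004]
wrist_force: [-1.1, 0.3, -0.8]
finger_gap: 0.0853
```

```bash
python3 -m inch '[[0.1,0.25,0.4,0,0,0,8.54],[0,0,0.35,0,0,0,8.54],[0,0,0,0,0,0,4],[0,0,0,0,0,0,4],[0,0,0,0,0,0,4]]' 20
python3 -m inch '[[0,0,0,0,0,0,4],[0,0,0,0,0,0,4],[0,0,-1,0,0,0,4],[0,0,-2,0,0,0,4],[0,0,-3,0,0,0,4]]'
python3 -m inch '[[0,0,-3,0,0,0,4],[0,0,-3,0,0,0,4],[0,0,-3,0,0,0,4],[0,0,-1,0,0,0,4],[0,0,0,0,0,0,4]]'
```

```text
clock: 16.4
tcp_pos: [0.6463, 0.06, 0.0187]
orientation: [0.002, 0.72, 0.694, -0.001]
wrist_force: [-0.8, 0.2, 1.4]
finger_gap: 0.049
clock: 16.9
tcp_pos: [0.6441, 0.0603, 0.0764]
orientation: [-0.0, 0.72, 0.694, -0.003]
wrist_force: [-0.0, -0.3, -1.0]
finger_gap: 0.0492
clock: 17.4
tcp_pos: [0.6471, 0.0607, 0.1795]
orientation: [0.003, 0.72, 0.694, -0.001]
wrist_force: [-0.9, -0.8, -1.6]
finger_gap: 0.0491
```

```bash
python3 -m inch '[[3,-0.1,0,0,0,0,4],[4,-0.1,0,0,0,0,4],[4,0,0,0,4,0,4],[0.8,0,0,0,6,0,4],[0,0,0,0,6,0,4]]'
python3 -m inch '[[0,0,0,0,6,0,4],[0,0,0,0,6,0,4],[0,0,0,0,6,0,4],[0,0,0,0,6,0,4],[0,0,0,0,6,0,4]]'
python3 -m inch '[[0,0,0,0,6,0,4],[0,0,0,0,6,0,4],[0,0,0,0,6,0,4],[0,0,0,0,6,0,4],[0,0,0,0,5,0,4]]'
python3 -c "
from h import *
s=get_state();print(s['joint_pos'],s['tcp_pos'])
shoot('scene','s10',(190,90,430,300),3.2)"
```

```text
clock: 17.9
tcp_pos: [0.6471, 0.1819, 0.1755]
orientation: [-0.097, 0.712, 0.688, 0.099]
wrist_force: [-0.2, -0.5, -2.4]
finger_gap: 0.0492
clock: 18.4
tcp_pos: [0.6475, 0.1784, 0.1759]
orientation: [-0.271, 0.664, 0.638, 0.28]
wrist_force: [-0.5, 0.1, -2.4]
finger_gap: 0.0493
clock: 18.9
tcp_pos: [0.6477, 0.1782, 0.1755]
orientation: [-0.422, 0.572, 0.55, 0.438]
wrist_force: [-0.7, 1.0, -1.1]
finger_gap: 0.0495
[-0.2975  0.8481  0.1496  1.6333  1.2034  0.7776] [0.6477 0.1782 0.1755]
```

View pics/s10.png

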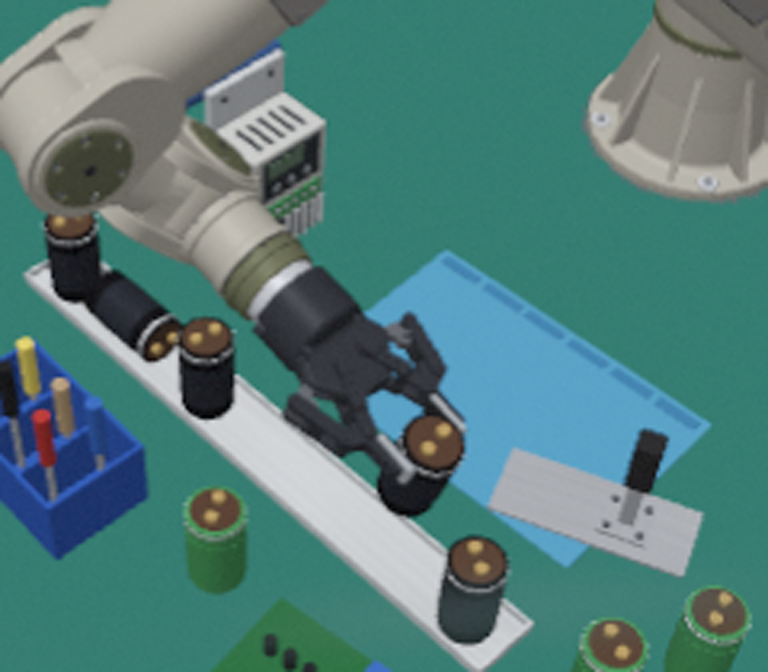

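```bash
python3 -c "
from h import *
for n in ('scene','top'):
    p=shoot(n)
    c=cloud(p,p['depth']>0)
    c=c[(c[:,2]>.13)&(c[:,0]>.5)]
    for y in np.arange(-.22,.16,.02):
        t=c[abs(c[:,1]-y)<.01]
        if len(t): print(n,round(y,2),'zmin',t[:,2].min(),'zmax',t[:,2].max(),'x',t[:,0].min(),t[:,0].max())
"
```

```text
scene -0.2 zmin 0.13354373322501334 zmax 0.38544937821891645 x 0.7373819831580635 0.8169069309080905
scene -0.18 zmin 0.13122359411707685 zmax 0.412508582024793 x 0.6872949123452338 0.8163331395592103
scene -0.16 zmin 0.1307694779563835 zmax 0.46886636978868435 x 0.5750427534175284 0.7782037490912224
scene -0.14 zmin 0.13095859298353985 zmax 0.4996568196801917 x 0.527940066466225 0.8193643857567254
scene -0.12 zmin 0.26567700812221984 zmax 0.5399475689154339 x 0.5002433165218334 0.787963294355408
scene -0.1 zmin 0.13024874809493425 zmax 0.5517440109664588 x 0.5002178125495911 0.8171793602059079
scene -0.08 zmin 0.1314550407516234 zmax 0.5551161218175837 x 0.5002151458665496 0.8171693918162144
scene -0.06 zmin 0.1300754001611818 zmax 0.5593594574257383 x 0.5001380900781971 0.7886281399294808
scene -0.04 zmin 0.2041553613940178 zmax 0.5630971357874386 x 0.5000461277547974 0.6757766507740612
scene -0.02 zmin 0.20492426581644319 zmax 0.5615383114751885 x 0.5001692093211787 0.6778770566054163
scene -0.0 zmin 0.1997153494166013 zmax 0.5489172629062383 x 0.5002449413663317 0.676929935009241
[... 1766 characters left out ...]
337533389631
top 0.02 zmin 0.20858651541961826 zmax 0.25520757725322263 x 0.6046914452714501 0.6777634877550828
top 0.04 zmin 0.20158675114637414 zmax 0.25036684312216007 x 0.6058148568313433 0.6770061442984344
top 0.06 zmin 0.1898071017371935 zmax 0.24565126935911186 x 0.6052500424391544 0.7068225675604761
top 0.08 zmin 0.1837707196216597 zmax 0.21849772797171307 x 0.5773401815695365 0.7119443254796909
top 0.1 zmin 0.17217518557676814 zmax 0.2148807408991984 x 0.5791515955502611 0.7102998126875877
top 0.12 zmin 0.17015456362565518 zmax 0.20749944639862017 x 0.5851537594777413 0.7061031415541128
top 0.14 zmin 0.1303266518570837 zmax 0.19896229081172312 x 0.5926554340023846 0.6998862284785499
```

```bash
python3 -m inch '[[0,0,0,0,-8,0,4],[-2,0,0.5,0,0,0,4],[-2.76,0,1.17,0,0,0,4],[-2.3,0,0.98,0,0,0,4],[-0.92,0,0.39,0,0,0,4]]'
python3 -m inch '[[0,0,0,0,0,0,4],[0,0,0,0,0,0,4]]'
python3 -c "
from h import *
shoot('scene','s11',(190,90,430,300),3.2)"
```

```text
clock: 19.55
tcp_pos: [0.647, 0.1769, 0.0915]
orientation: [-0.385, 0.599, 0.579, 0.398]
wrist_force: [0.1, -0.4, -1.1]
finger_gap: 0.0494
clock: 19.75
tcp_pos: [0.6482, 0.1765, 0.0938]
orientation: [-0.384, 0.599, 0.578, 0.399]
wrist_force: [-0.2, 0.2, -2.5]
finger_gap: 0.0489
```

View pics/s11.png

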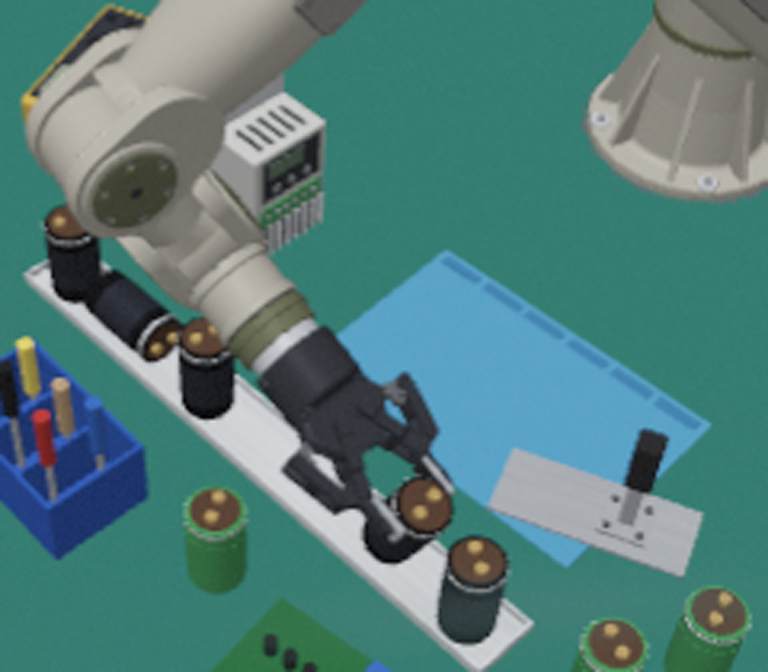

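```bash
python3 -m inch '[[-0.92,0,0.39,0,0,0,4],[-0.55,-0.05,0.24,0,0,0,4],[0,0,0,0,0,0,4]]'
python3 -m inch '[[-0.18,0,0.08,0,0,0,4],[0,0,0,0,0,0,4]]'
python3 -m inch '[[-0.18,0,0.08,0,0,0,4],[0,0,0,0,0,0,4]]'
```

```text
clock: 20.1
tcp_pos: [0.6479, 0.1766, 0.0772]
orientation: [-0.385, 0.599, 0.577, 0.4]
wrist_force: [0.7, -1.1, 3.6]
finger_gap: 0.0491
clock: 20.3
tcp_pos: [0.6482, 0.1768, 0.0769]
orientation: [-0.385, 0.599, 0.577, 0.401]
wrist_force: [-2.7, -1.2, 9.7]
finger_gap: 0.0491
clock: 20.5
tcp_pos: [0.6483, 0.1772, 0.0766]
orientation: [-0.386, 0.599, 0.576, 0.401]
wrist_force: [-3.6, -0.8, 18.4]
finger_gap: 0.0493
```

```bash
python3 -m inch '[[0.32,0,-0.13,0,0,0,4],[0,0,0,0,0,0,4]]'
python3 -m inch '[[0,0,0,0,0,0,6],[0,0,-0.3,0,0,0,8.5],[0,0,-0.7,0,0,0,8.5],[0,0,-0.7,0,0,0,8.5],[0,0,0,0,0,0,8.5]]'
python3 -c "
from h import *
shoot('scene','s12',(270,160,370,260),6)"
```

```text
clock: 20.7
tcp_pos: [0.6477, 0.1766, 0.0771]
orientation: [-0.385, 0.599, 0.578, 0.4]
wrist_force: [-0.7, -0.2, 4.8]
finger_gap: 0.0495
clock: 21.2
tcp_pos: [0.6472, 0.1596, 0.0826]
orientation: [-0.385, 0.599, 0.577, 0.399]
wrist_force: [-0.2, -0.3, 0.1]
finger_gap: 0.085
```

View pics/s12.png

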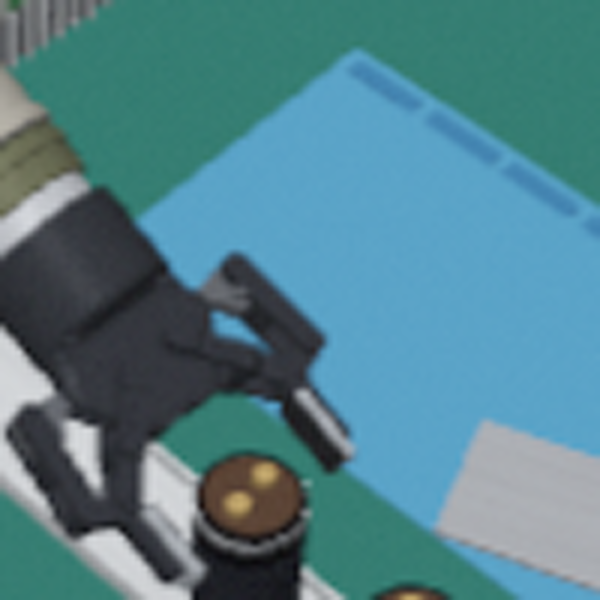

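```bash
python3 -m inch '[[0,0,-2,0,0,0,8.54],[0.2,0,-3,0,0,0,8.54],[1,0,-3,0,0,0,8.54],[4,0,-1.5,0,0,0,8.54],[4,0,-1.5,0,0,0,8.54]]'
python3 -m inch '[[0,0,0,0,-7.4,0,8.54],[0,0,0,0,-7.4,0,8.54],[0,0,0,0,-7.4,0,8.54],[0,0,0,0,-7.4,0,8.54],[0,0,0,0,-7.4,0,8.54]]'
python3 -m inch '[[0,0,0,0,-7.4,0,8.54],[0,0,0,0,-7.4,0,8.54],[0,0,0,0,-7.4,0,8.54],[0,0,0,0,-7.8,0,8.54],[0,0,0,0,0,0,8.54]]'
python3 -c "
from h import *
s=get_state();print(s['joint_pos'],s['tcp_pos'],s['orientation'])
p=shoot('scene','s13',(190,90,430,300),3.2)
"
```

```text
clock: 21.75
tcp_pos: [0.6444, 0.0937, 0.2099]
orientation: [-0.386, 0.6, 0.576, 0.399]
wrist_force: [-0.0, -1.0, 0.4]
finger_gap: 0.0856
clock: 22.25
tcp_pos: [0.6448, 0.0942, 0.2109]
orientation: [-0.179, 0.695, 0.67, 0.187]
wrist_force: [0.2, -0.6, -0.1]
finger_gap: 0.0852
clock: 22.75
tcp_pos: [0.6442, 0.0986, 0.2104]
orientation: [-0.002, 0.718, 0.696, 0.002]
wrist_force: [-0.4, 0.3, -0.0]
finger_gap: 0.0854
[0.0265 0.471  0.2291 1.3281 0.005  1.6276] [0.6442 0.0986 0.2104] [-0.0015  0.7177  0.6963  0.002 ]
```

View pics/s13.png

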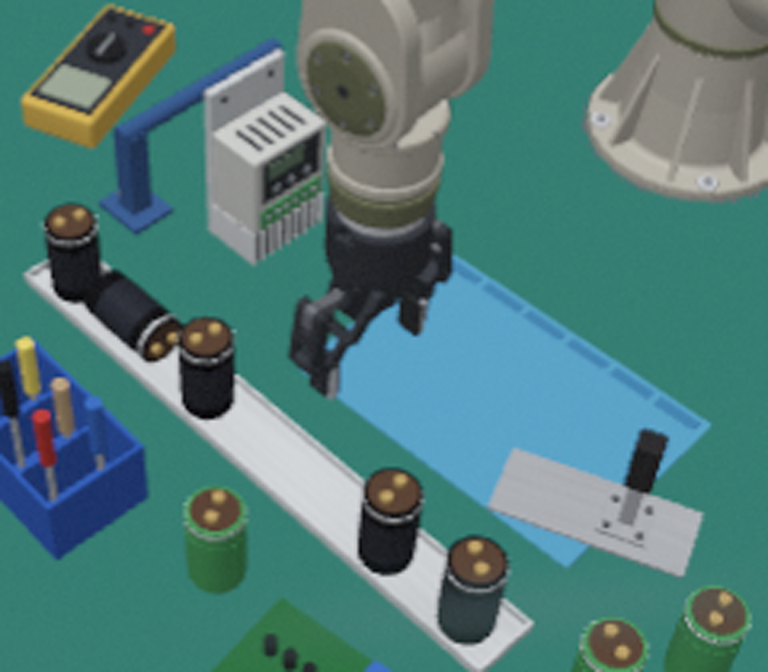

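```bash
python3 -m inch '[[-4.4,0,0,0,0,0,8.54],[-4.4,0,0,0,0,0,8.54],[-4.4,0,0,0,0,0,8.54],[-4.4,0,0,0,0,0,8.54],[-4.4,0,0,0,0,0,8.54]]'
python3 -m inch '[[-4.4,0,0,0,0,0,8.54],[0,0,0,0,0,0,8.54],[0,0,4,0,0,0,8.54],[0,0,4,0,0,0,8.54],[0,0,0,0,0,0,8.54]]'
python3 -c "
from h import *
p=shoot('top','s14t',(280,150,400,240),6)
c=cloud(p,p['depth']>0)
s=c[(abs(c[:,1]+.087)<.04)&(c[:,2]>.085)&(c[:,2]<.105)&(abs(c[:,0]-.638)<.04)];print('A',s.min(0),s.max(0))
"
```

```text
clock: 23.3
tcp_pos: [0.6357, -0.1278, 0.2079]
orientation: [-0.003, 0.72, 0.694, 0.003]
wrist_force: [0.5, -0.5, -0.3]
finger_gap: 0.0853
clock: 23.8
tcp_pos: [0.6301, -0.1675, 0.1216]
orientation: [-0.008, 0.72, 0.694, 0.0]
wrist_force: [-0.8, 0.2, -0.8]
finger_gap: 0.0855
A [ 0.6149 -0.1169  0.0854] [ 0.6645 -0.0675  0.1011]
```

View pics/s14t.png

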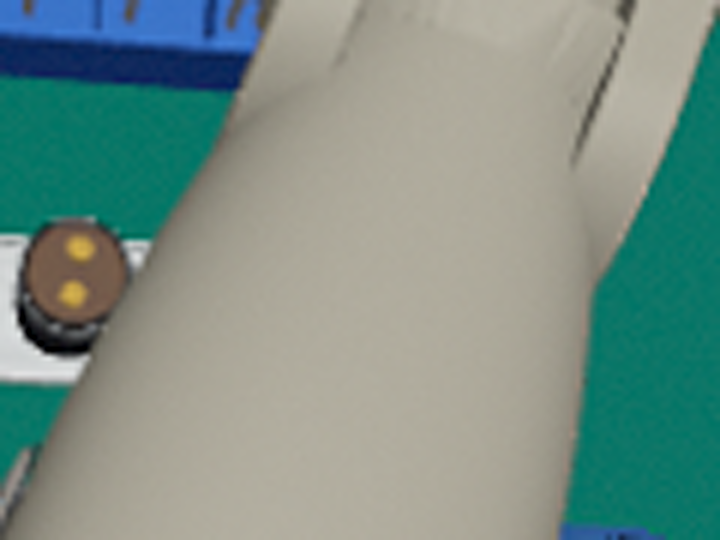

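```bash
python3 -m inch '[[0,0.4,3,0,0,0,8.54],[0,0,3,0,0,0,8.54],[0,0,2.5,0,0,0,8.54],[0,0,1.3,0,0,0,8.54],[0,0,0,0,0,0,8.54]]'
```

```text
clock: 24.35
tcp_pos: [0.6386, -0.1679, 0.03]
orientation: [-0.003, 0.72, 0.694, 0.002]
wrist_force: [0.2, 0.6, 0.7]
finger_gap: 0.0853
```

```bash
python3 -m inch '[[0,-0.2,0.8,0,0,0,8.54],[0,0,0.6,0,0,0,8.54],[0,0,0,0,0,0,8.54],[0,0,0,0,0,0,4],[0,0,0,0,0,0,4]]' 20
python3 -m inch '[[0,0,0,0,0,0,4],[0,0,0,0,0,0,4],[0,0,0,0,0,0,4]]'
python3 -c "
from h import *
p=shoot('scene','s15',(190,120,310,240),5)"
```

```text
clock: 24.85
tcp_pos: [0.6373, -0.168, 0.0168]
orientation: [-0.002, 0.72, 0.694, 0.002]
wrist_force: [0.2, -0.3, 0.1]
finger_gap: 0.0594
clock: 25.15
tcp_pos: [0.6369, -0.1679, 0.0167]
orientation: [-0.002, 0.72, 0.694, 0.002]
wrist_force: [-2.3, 0.7, 5.4]
finger_gap: 0.0495
```

View pics/s15.png

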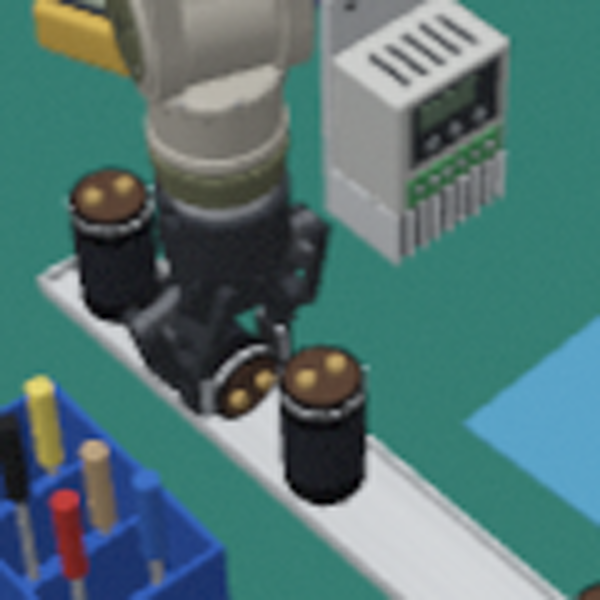

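```bash
python3 -m inch '[[0,0,-1,0,0,0,4],[0,0,-3,0,0,0,4],[0,0,-4,0,0,0,4],[0,0,-4,0,0,0,4],[0,0,-4,0,0,0,4]]'
python3 -m inch '[[0,0,-3,0,0,0,4],[3,0,0,0,0,0,4],[4,0,0,0,0,-6,4],[3,0,0,0,0,-8,4],[0,0,0,0,0,-8,4]]'
python3 -m inch '[[0,0,0,0,0,-8,4],[0,0,0,0,0,-8,4],[0,0,0,0,0,-8,4],[0,0,0,0,0,-8,4],[0,0,0,0,0,-8,4]]'
python3 -m inch '[[0,0,0,0,0,-8,4],[0,0,0,0,0,-8,4],[0,0,0,0,0,-8,4],[0,0,0,0,0,-8,4],[0,0,0,0,0,-8,4]]'
python3 -m inch '[[0,0,0,0,0,-8,4],[0,0,0,0,0,-8,4],[0,0,0,0,0,-8,4],[0,0,0,0,0,-8,4],[0,0,0,0,0,-8,4]]'
python3 -m inch '[[0,0,0,0,0,-8,4],[0,0,0,0,0,-8,4],[0,0,0,0,0,-8,4],[0,0,0,0,0,0,4],[0,0,0,0,0,0,4]]'
python3 -c "
from h import *
s=get_state();print(s['joint_pos'],s['tcp_pos'],s['orientation'])
from scipy.spatial.transform import Rotation as R
q=s['orientation'];print(R.from_quat([q[1],q[2],q[3],q[0]]).as_matrix())
p=shoot('scene','s16',(190,90,430,300),3.2)"
```

```text
clock: 25.7
tcp_pos: [0.6367, -0.1687, 0.1774]
orientation: [-0.003, 0.72, 0.694, 0.002]
wrist_force: [1.2, 0.2, -1.6]
finger_gap: 0.0492
clock: 26.2
tcp_pos: [0.6369, -0.0649, 0.2069]
orientation: [-0.003, 0.57, 0.822, 0.003]
wrist_force: [0.9, 0.0, -2.0]
finger_gap: 0.0496
clock: 26.7
tcp_pos: [0.6372, -0.069, 0.2065]
orientation: [-0.001, 0.256, 0.967, 0.003]
wrist_force: [-0.3, 0.3, -3.4]
finger_gap: 0.049
clock: 27.2
tcp_pos: [0.6372, -0.0691, 0.2065]
orientation: [-0.0, -0.09, 0.996, 0.003]
wrist_force: [-0.2, -0.2, -2.3]
finger_gap: 0.0494
clock: 27.7
tcp_pos: [0.6372, -0.0691, 0.2065]
orientation: [0.001, -0.425, 0.905, 0.003]
wrist_force: [-0.7, -0.1, -2.2]
finger_gap: 0.0493
clock: 28.2
tcp_pos: [0.6374, -0.0691, 0.2066]
orientation: [0.002, -0.6, 0.8, 0.003]
wrist_force: [0.5, -0.1, -2.3]
finger_gap: 0.0492
[-0.2358  0.4528  0.1913  1.3114  0.0056 -1.5232] [ 0.6374 -0.0691  0.2066] [ 0.0015 -0.6002  0.7999  0.0026]
[[-0.2796 -0.9601 -0.0007]
 [-0.9601  0.2796  0.0059]
 [-0.0055  0.0023 -1.    ]]
```

View pics/s16.png

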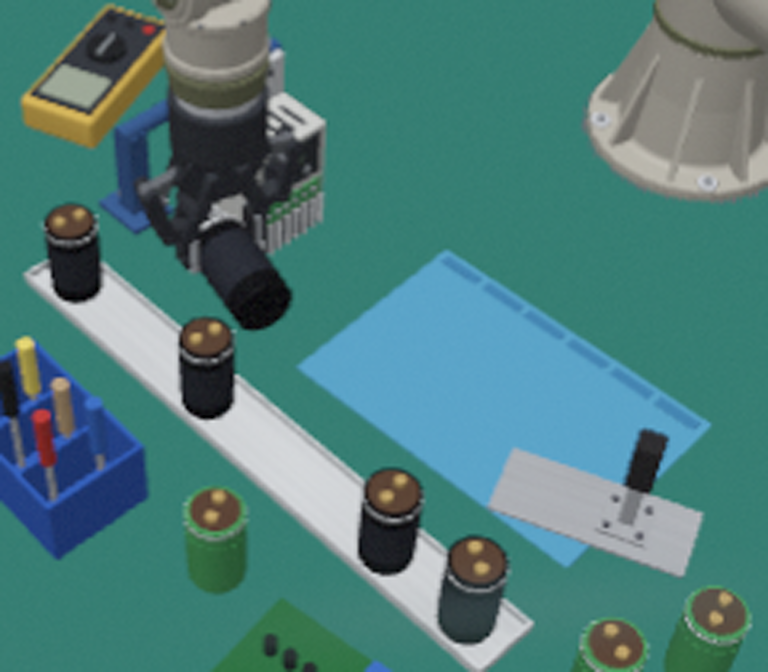

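```bash
python3 -m inch '[[0,0,0,0,0,-7,4],[0,0,0,0,0,-7,4],[0,-0.3,0,0,5,0,4],[0,0,0,0,7,0,4],[0,0,0,0,7,0,4]]'
python3 -m inch '[[0,0,0,0,7,0,4],[0,0,0,0,7,0,4],[0,0,0,0,7,0,4],[0,0,0,0,7,0,4],[0,0,0,0,7,0,4]]'
python3 -m inch '[[0,0,0,0,7,0,4],[0,0,0,0,5,0,4],[0,0,0,0,0,0,4]]'
python3 -c "
from h import *
s=get_state();print(s['joint_pos'],s['tcp_pos'],s['orientation'])
from scipy.spatial.transform import Rotation as R
q=s['orientation'];print(R.from_quat([q[1],q[2],q[3],q[0]]).as_matrix())
p=shoot('scene','s17',(190,90,430,300),3.2)"
```

```text
clock: 28.75
tcp_pos: [0.6409, -0.0699, 0.2077]
orientation: [-0.118, -0.684, 0.711, -0.115]
wrist_force: [-0.1, 1.1, -2.5]
finger_gap: 0.0493
clock: 29.25
tcp_pos: [0.641, -0.0683, 0.2075]
orientation: [-0.325, -0.618, 0.642, -0.316]
wrist_force: [-0.6, -0.1, -3.0]
finger_gap: 0.0492
clock: 29.55
tcp_pos: [0.6395, -0.0677, 0.202]
orientation: [-0.392, -0.585, 0.603, -0.374]
wrist_force: [-0.1, -0.0, -5.0]
finger_gap: 0.0495
[ 0.1888  0.761   0.2355  1.5079 -1.0926 -1.0672] [ 0.6395 -0.0677  0.202 ] [-0.3923 -0.585   0.603  -0.3744]
[[-0.0077 -0.9994 -0.0351]
 [-0.4118  0.0351 -0.9106]
 [ 0.9112  0.0074 -0.4118]]
```

View pics/s17.png

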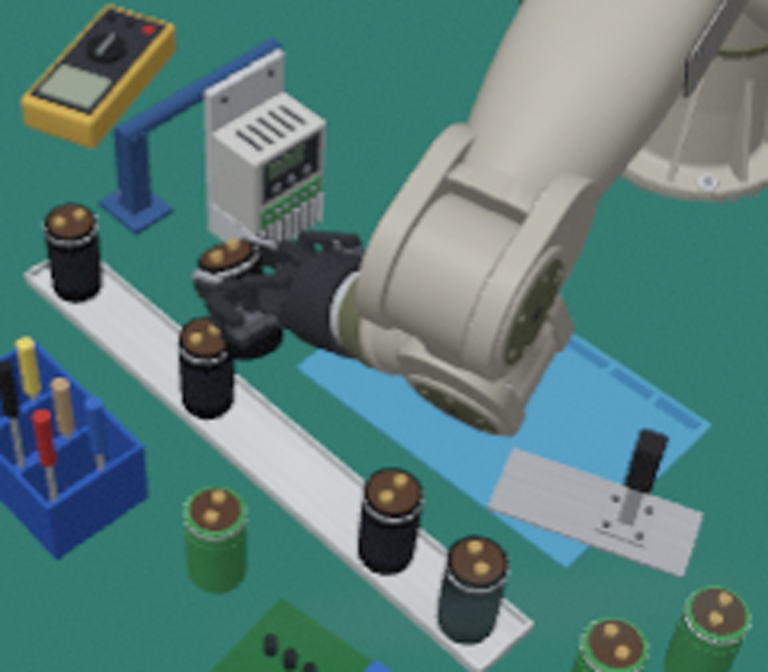

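```bash
python3 -m inch '[[-0.95,0.05,-2.1,0,0,0,4],[-2.28,0,1.03,0,0,0,4],[-2.73,0,1.24,0,0,0,4],[-2.73,0,1.24,0,0,0,4],[-1.82,0,0.82,0,0,0,4]]'
python3 -m inch '[[0,0,0,0,0,0,4],[0,0,0,0,0,0,4]]'
python3 -c "
from h import *
p=shoot('scene','s18',(190,90,430,300),3.2)"
```

```text
clock: 30.1
tcp_pos: [0.641, -0.0467, 0.1014]
orientation: [-0.389, -0.583, 0.607, -0.376]
wrist_force: [0.2, -0.2, -2.0]
finger_gap: 0.0495
clock: 30.3
tcp_pos: [0.6413, -0.0467, 0.1035]
orientation: [-0.389, -0.583, 0.606, -0.377]
wrist_force: [0.8, -0.3, -1.6]
finger_gap: 0.0489
```

View pics/s18.png

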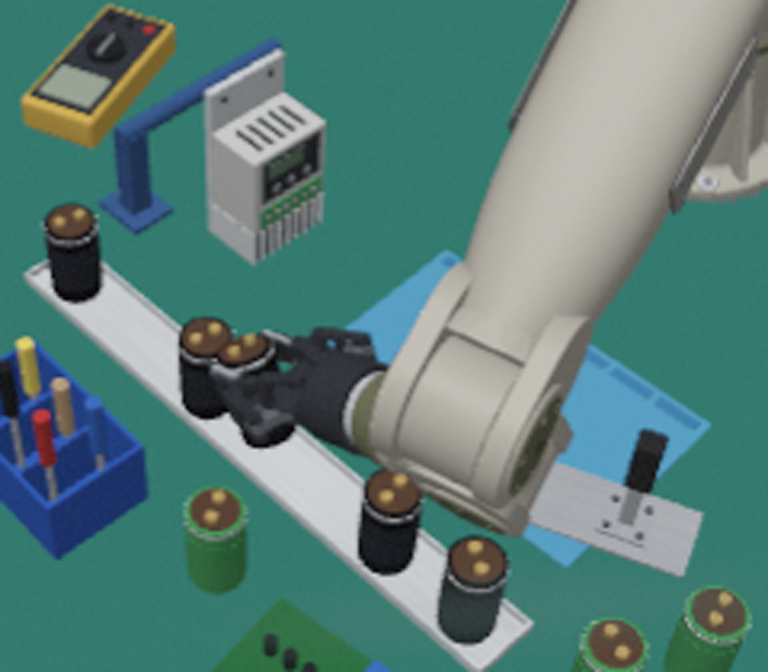

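```bash
python3 -c "
from h import *
for n in ('scene',):
    p=shoot(n)
    c=cloud(p,p['depth']>0)
    c=c[(c[:,2]>.102)&(c[:,0]>.55)&(c[:,0]<.72)]
    for y in np.arange(.0,.3,.02):
        t=c[abs(c[:,1]-y)<.01]
        if len(t)>3:
            i=t[:,2].argmin(); print(n,round(y,2),'zmin',t[i],'zmax',t[:,2].max(),'x',t[:,0].min(),t[:,0].max())
"
```

```text
scene 0.0 zmin [ 0.6263 -0.0096  0.1033] zmax 0.14562535628933693 x 0.5827076720169192 0.7017537640840085
scene 0.02 zmin [0.7007 0.016  0.1176] zmax 0.15622757954662814 x 0.5825012454797873 0.7090718874030394
scene 0.04 zmin [0.6709 0.0304 0.1253] zmax 0.1674940880460305 x 0.5786563552676518 0.7134187706400658
scene 0.06 zmin [0.706  0.0543 0.1364] zmax 0.19695796904528384 x 0.5803361885738201 0.7127291821945202
scene 0.08 zmin [0.6797 0.0852 0.1451] zmax 0.20614059703475485 x 0.6187998163082348 0.6863289802611876
scene 0.1 zmin [0.6792 0.0985 0.1487] zmax 0.2111968694062062 x 0.6215919933235972 0.6845954861120738
scene 0.12 zmin [0.6688 0.1234 0.1458] zmax 0.22216751046265593 x 0.638887361535085 0.6876314223265524
scene 0.14 zmin [0.6818 0.1467 0.1718] zmax 0.492066415559698 x 0.5506291023190564 0.6875621555325714
scene 0.16 zmin [0.677  0.1651 0.1728] zmax 0.5052994438598504 x 0.5501243876357602 0.6893621244926696
scene 0.18 zmin [0.6803 0.1734 0.1839] zmax 0.5093164094486287 x 0.550368005030294 0.6896027403041594
scene 0.2 zmin [0.696  0.2071 0.204 ] zmax 0.5082805649437566 x 0.5500015777654567 0.719920390556769
scene 0.22 zmin [0.6902 0.2214 0.1967] zmax 0.5076610008081657 x 0.5501162777138211 0.7199542543628062
scene 0.24 zmin [0.6826 0.2314 0.1871] zmax 0.5014099038842929 x 0.5505155443672083 0.7196301736173807
scene 0.26 zmin [0.6694 0.2686 0.1876] zmax 0.49090464081840124 x 0.5500057600568943 0.7198992399833888
scene 0.28 zmin [0.6714 0.2722 0.1935] zmax 0.43418716427608717 x 0.5978965507984229 0.7199569939639767
```

```bash
python3 -m inch '[[-1.37,0,0.62,0,0,0,4],[-0.73,0,0.33,0,0,0,4],[0,0,0,0,0,0,4]]'
python3 -m inch '[[-0.18,0,0.08,0,0,0,4],[0,0,0,0,0,0,4]]'
```

```text
clock: 30.7
tcp_pos: [0.6407, -0.0464, 0.0782]
orientation: [-0.391, -0.584, 0.604, -0.377]
wrist_force: [1.1, 0.6, -0.1]
finger_gap: 0.0488
clock: 30.9
tcp_pos: [0.641, -0.0464, 0.078]
orientation: [-0.391, -0.584, 0.604, -0.377]
wrist_force: [-1.1, -0.5, 4.0]
finger_gap: 0.0492
```

```bash
python3 -m inch '[[0,0,0,0,0,0,6],[0,0,-0.3,0,0,0,8.5],[0,0,-0.7,0,0,0,8.5],[0,0,-0.7,0,0,0,8.5],[0,0,0,0,0,0,8.5]]'
python3 -c "
from h import *
p=shoot('scene','s19',(190,90,430,300),3.2)"
```

```text
clock: 31.4
tcp_pos: [0.6417, -0.0294, 0.0842]
orientation: [-0.39, -0.584, 0.604, -0.377]
wrist_force: [-0.2, -0.0, 0.0]
finger_gap: 0.0852
```

View pics/s19.png

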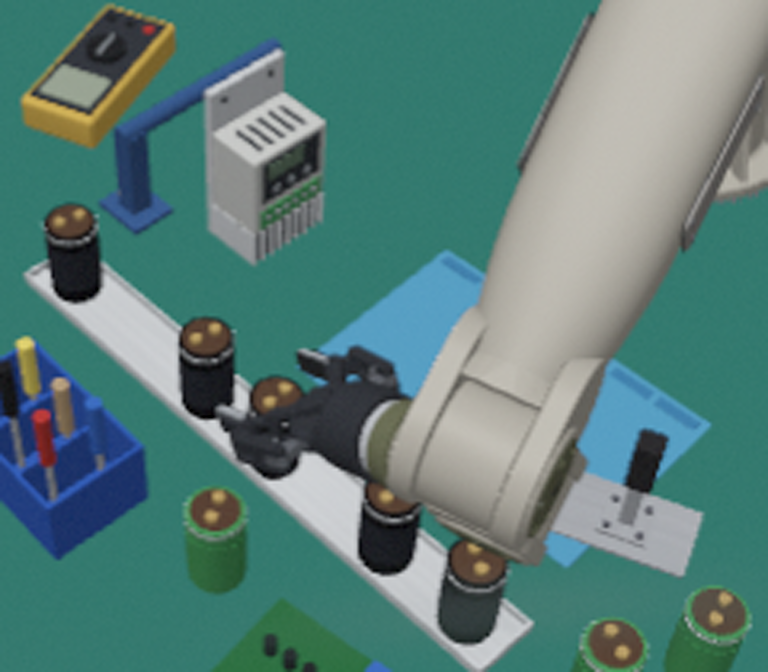

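```bash
python3 -m inch '[[0,0,-2,0,0,0,8.54],[0.2,0,-3,0,0,0,8.54],[1,0,-3,0,0,0,8.54],[3,0,-3,0,0,0,8.54],[4,0,-2,0,0,0,8.54]]'
python3 -m inch '[[4,0,0,0,-7,0,8.54],[0,0,0,0,-7,0,8.54],[0,0,0,0,-7,0,8.54],[0,0,0,0,-7,0,8.54],[0,0,0,0,-7,0,8.54]]'
python3 -m inch '[[0,0,0,0,-7,0,8.54],[0,0,0,0,-7,0,8.54],[0,0,0,0,-8,0,8.54],[0,0,0,0,-8.3,0,8.54],[0,0,0,0,0,0,8.54]]'
cat > m.py <<'E'
from h import *
from scipy.spatial.transform import Rotation as R
s=get_state();print(s['joint_pos'],s['tcp_pos'])
q=s['orientation'];print(R.from_quat([q[1],q[2],q[3],q[0]]).as_matrix())
for n in("top","scene"):
    p=shoot(n,'m_'+n)
    c=cloud(p,p['depth']>0)
    def fit(lo,hi,nm,ax=0):
        t=canpts(c,lo,hi)
        if len(t)<10: print(nm,len(t)); return
        a=np.polyfit(t[:,ax],t[:,1-ax],1); print(n,nm,len(t),'mean',t.mean(0),'lo',np.percentile(t,1,0),'hi',np.percentile(t,99,0),'deg',np.degrees(np.arctan(a[0])))
    fit([.37,-.28,.172],[.5,-.22,.19],'plate')
    fit([.32,-.36,.112],[.53,-.29,.12],'railtop')
    fit([.37,-.24,.128],[.5,-.16,.142],'housing')
    for d in tip_of(p,"skid_tip")[:2]+tip_of(p,"skid_grip")[:2]: print(d['confidence'],d['location'],atz(p,d['location'],.002),atz(p,d['location'],.09))
E
python3 m.py
```

```text
clock: 31.95
tcp_pos: [0.6439, 0.0559, 0.2113]
orientation: [-0.391, -0.585, 0.603, -0.376]
wrist_force: [0.8, 0.0, -0.1]
finger_gap: 0.0855
clock: 32.45
tcp_pos: [0.6441, 0.0379, 0.2497]
orientation: [-0.188, -0.67, 0.694, -0.183]
wrist_force: [-0.3, -1.2, 0.2]
finger_gap: 0.0852
clock: 32.95
tcp_pos: [0.6439, 0.0336, 0.2495]
orientation: [-0.002, -0.692, 0.722, -0.002]
wrist_force: [-0.9, -0.9, -0.2]
finger_gap: 0.0853
[-0.0698  0.4517  0.2937  1.4115 -0.0053 -1.5992] [0.6439 0.0336 0.2495]
[[-0.0414 -0.9991  0.0009]
 [-0.9991  0.0414 -0.0054]
 [ 0.0054 -0.0011 -1.    ]]
top plate 167 mean [ 0.4354 -0.2484  0.1788] lo [ 0.3903 -0.2527  0.173 ] hi [ 0.4821 -0.2437  0.1826] deg -1.260784904618048
top railtop 370 mean [ 0.4247 -0.3264  0.1142] lo [ 0.3204 -0.3363  0.112 ] hi [ 0.5267 -0.317   0.1185] deg -2.2966028959820695
top housing 934 mean [ 0.4356 -0.2109  0.134 ] lo [ 0.3899 -0.2397  0.1294] hi [ 0.4833 -0.1816  0.1387] deg -0.8834758903786621
scene plate 86 mean [ 0.4462 -0.2455  0.1782] lo [ 0.4045 -0.2545  0.1722] hi [ 0.482  -0.2384  0.1833] deg -1.683597918741123
scene railtop 155 mean [ 0.4318 -0.3219  0.1145] lo [ 0.3321 -0.3311  0.1121] hi [ 0.5262 -0.3125  0.1188] deg -1.822331748037045
scene housing 195 mean [ 0.4616 -0.2159  0.1346] lo [ 0.4188 -0.2391  0.1284] hi [ 0.485  -0.1821  0.1399] deg 26.408735702754402
0.57 [332.6, 241.1] [[0.5471 0.1363 0.002 ]] [[0.6023 0.1716 0.09  ]]
0.71 [376.3, 237.5] [[0.448  0.2163 0.002 ]] [[0.5111 0.2453 0.09  ]]
0.66 [255.1, 139.3] [[ 0.4096 -0.3273  0.002 ]] [[ 0.4757 -0.2553  0.09  ]]
```

View pics/m_scene.png

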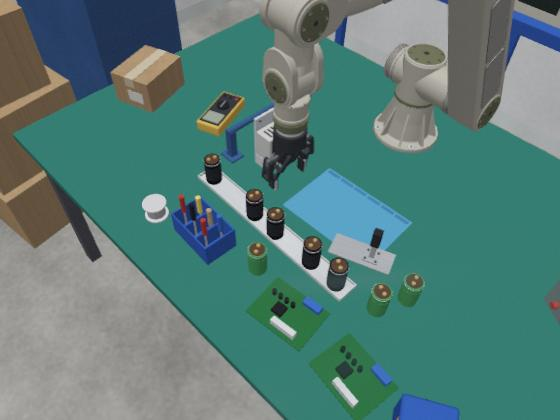

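```bash
python3 -m inch '[[0,0,0,0,0,8,8.54],[0,0,0,0,0,8,8.54],[0,0,0,0,0,8,8.54],[0,0,0,0,0,8,8.54],[0,0,0,0,0,8,8.54]]'
python3 -m inch '[[0,0,0,0,0,8,8.54],[0,0,0,0,0,8,8.54],[0,0,0,0,0,8,8.54],[0,0,0,0,0,8,8.54],[0,0,0,0,0,8,8.54]]'
python3 -m inch '[[0,0,0,0,0,8,8.54],[0,0,0,0,0,0.9,8.54],[2.5,-3.6,0,0,0,0,8.54],[2.5,-3.6,0,0,0,0,8.54],[2.5,-3.6,0,0,0,0,8.54]]'
python3 -m inch '[[2.5,-3.6,0,0,0,0,8.54],[2.5,-3.6,0,0,0,0,8.54],[2.5,-3.6,0,0,0,0,8.54],[2.5,-3.6,0,0,0,0,8.54],[2.7,-3.4,0,0,0,0,8.54]]'
python3 -m inch '[[0,0,0,0,0,0,8.54],[0,0,0,0,0,0,8.54]]'
python3 m.py
python3 -c "
from h import *
p=shoot('scene','s20',(210,80,330,200),5)"
```

```text
clock: 33.75
tcp_pos: [0.6436, 0.0389, 0.2481]
orientation: [-0.002, -0.405, 0.914, -0.003]
wrist_force: [-0.1, 0.6, 0.2]
finger_gap: 0.0854
clock: 34.25
tcp_pos: [0.6436, 0.0389, 0.2481]
orientation: [-0.001, -0.068, 0.998, -0.003]
wrist_force: [-0.4, -0.3, -0.7]
finger_gap: 0.0853
clock: 34.75
tcp_pos: [0.5662, -0.0692, 0.2488]
orientation: [-0.001, 0.005, 1.0, -0.003]
wrist_force: [1.2, -1.1, 0.5]
finger_gap: 0.0856
clock: 35.25
tcp_pos: [0.4363, -0.246, 0.2505]
orientation: [-0.0, 0.006, 1.0, -0.004]
wrist_force: [-0.1, 0.0, 0.8]
finger_gap: 0.0859
clock: 35.45
tcp_pos: [0.4367, -0.2456, 0.2506]
orientation: [-0.0, 0.008, 1.0, -0.003]
wrist_force: [-0.1, 0.5, -0.3]
finger_gap: 0.0852
[-0.6693  0.162  -0.1031  1.3023 -0.0054 -0.6534] [ 0.4367 -0.2456  0.2506]
[[-0.9999  0.016  -0.0007]
 [ 0.016   0.9999 -0.0063]
 [ 0.0006 -0.0063 -1.    ]]
top plate 93 mean [ 0.4353 -0.2484  0.1783] lo [ 0.3898 -0.253   0.1729] hi [ 0.4821 -0.2432  0.182 ] deg -1.2744290118690216
top railtop 73 mean [ 0.5065 -0.3288  0.1143] lo [ 0.4868 -0.3364  0.112 ] hi [ 0.5269 -0.3205  0.1185] deg -2.66101828
[... 259 characters left out ...]
.6282 -0.0129  0.09  ]]
0.82 [162.4, 240.8] [[0.5243 0.2616 0.002 ]] [[0.5186 0.2378 0.09  ]]
scene plate 101 mean [ 0.4383 -0.2456  0.178 ] lo [ 0.3881 -0.2556  0.1721] hi [ 0.4822 -0.2391  0.1838] deg -1.9055490243656963
scene railtop 153 mean [ 0.4281 -0.3214  0.1149] lo [ 0.3228 -0.331   0.1121] hi [ 0.5278 -0.3114  0.119 ] deg -1.7013357056423855
scene housing 450 mean [ 0.4394 -0.2074  0.1345] lo [ 0.3911 -0.2394  0.1284] hi [ 0.4849 -0.1779  0.1399] deg -0.7325059732185646
0.64 [329.3, 241.7] [[0.5553 0.1311 0.002 ]] [[0.6099 0.1668 0.09  ]]
0.63 [269.5, 158.9] [[ 0.4414 -0.2254  0.002 ]] [[ 0.505  -0.1615  0.09  ]]
0.56 [377.4, 238.0] [[0.4472 0.2196 0.002 ]] [[0.5103 0.2484 0.09  ]]
```

View pics/s20.png

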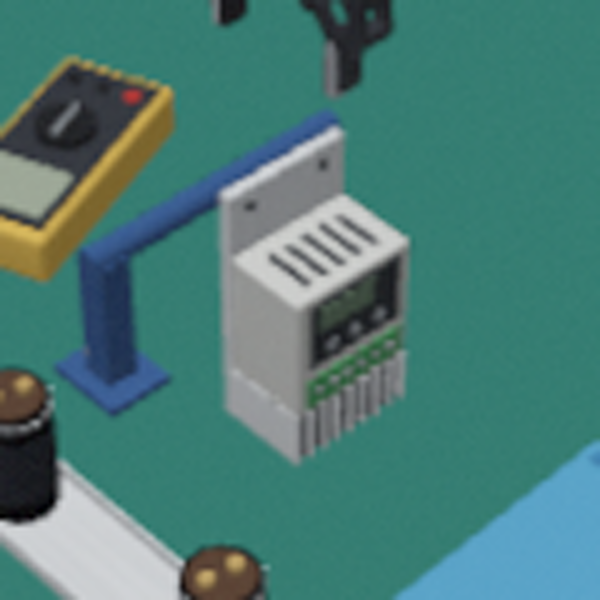

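```bash
python3 -m inch '[[0,-0.2,3,0,0,0,8.54],[0,0,3,0,0,0,8.54],[0,0,2.5,0,0,0,8.54],[0,0,1.5,0,0,0,8.54],[0,0,0,0,0,0,8.54]]'
python3 -m inch '[[0,0,0,0,0,0,4],[0,0,0,0,0,0,2],[0,0,0,0,0,0,2],[0,0,0,0,0,0,2]]'
python3 -c "
from h import *
p=shoot('scene','s21',(210,80,330,200),5)"
```

```text
clock: 36.3
tcp_pos: [0.4358, -0.2463, 0.1482]
orientation: [-0.002, 0.008, 1.0, -0.002]
wrist_force: [0.1, -0.1, 0.2]
finger_gap: 0.0852
clock: 36.7
tcp_pos: [0.4374, -0.2482, 0.1514]
orientation: [0.0, 0.008, 1.0, -0.004]
wrist_force: [-0.5, 0.2, 0.1]
finger_gap: 0.0286
```

View pics/s21.png

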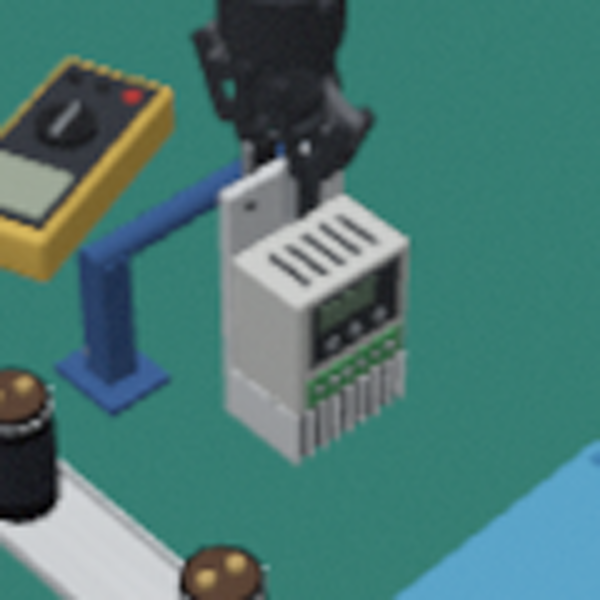

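Now narrow the gap to a loose 1.3 cm around the plate and tilt along the arc about the heel.

```bash
python3 -m inch '[[0,0,0,0,0,0,1.3],[0,0,0,0,0,0,1.3],[0,0,0,0,0,0,1.3]]'
python3 -m inch '[[0,-0.25,0,-1,0,0,1.3],[0,-0.52,0,-2,0,0,1.3],[0,-0.52,0,-2,0,0,1.3],[0,-0.52,0,-2,0,0,1.3],[0,0,0,0,0,0,1.3]]'
python3 -c "
from h import *
p=shoot('scene','s22',(210,80,330,200),5)"
```

```text
clock: 37.05
tcp_pos: [0.4369, -0.2479, 0.1505]
orientation: [-0.0, 0.008, 1.0, -0.003]
wrist_force: [-0.4, 0.8, -0.3]
finger_gap: 0.0129
clock: 37.55
tcp_pos: [0.4367, -0.2681, 0.1493]
orientation: [0.0, 0.01, 0.998, 0.059]
wrist_force: [0.2, 1.9, 0.7]
finger_gap: 0.0132
```

View pics/s22.png

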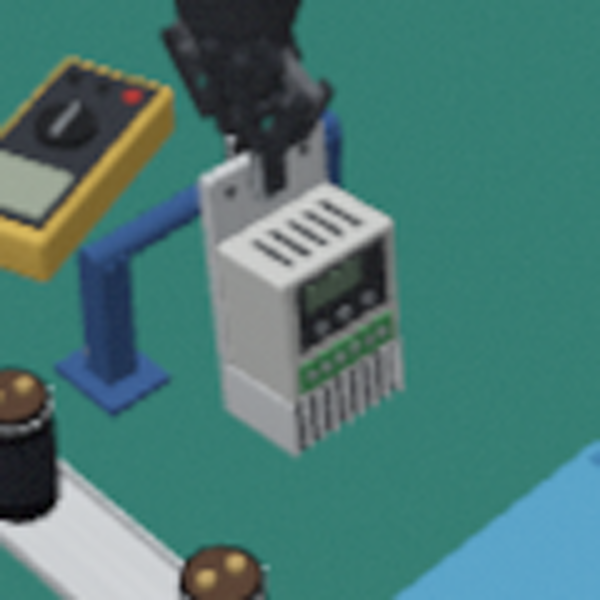

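```bash
python3 -m inch '[[0,-0.52,0,-2,0,0,1.3],[0,-0.52,0,-2,0,0,1.3],[0,-0.52,0,-2,0,0,1.3],[0,-0.52,0,-2,0,0,1.3],[0,-0.52,0,-2,0,0,1.3]]'
python3 -m inch '[[0,-0.52,0,-2,0,0,1.3],[0,-0.52,0,-2,0,0,1.3],[0,-0.39,0,-1.5,0,0,1.3],[0,-0.39,0,-1.5,0,0,1.3],[0,0,0,0,0,0,1.3]]'
python3 -c "
from h import *
p=shoot('scene','s23',(210,80,330,200),5)"
```

```text
clock: 38.1
tcp_pos: [0.4361, -0.2919, 0.145]
orientation: [0.001, 0.008, 0.989, 0.146]
wrist_force: [-0.4, 0.1, 0.0]
finger_gap: 0.0133
clock: 38.6
tcp_pos: [0.4357, -0.3097, 0.138]
orientation: [0.001, 0.009, 0.979, 0.205]
wrist_force: [-0.9, -3.2, -1.8]
finger_gap: 0.0132
```

View pics/s23.png

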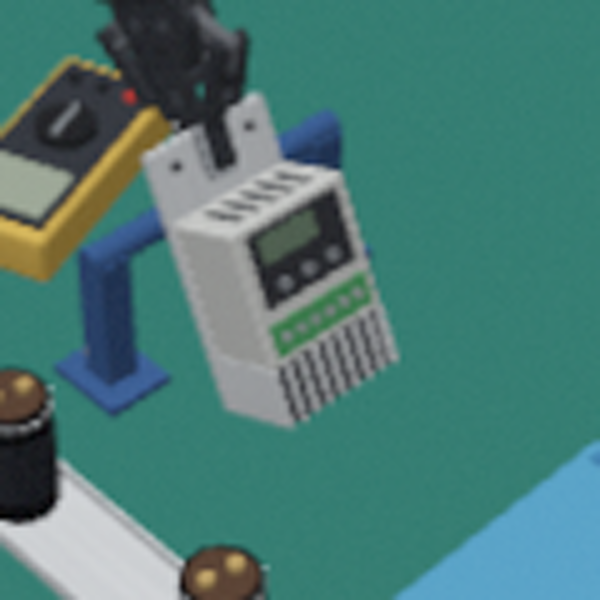

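```bash
python3 -m inch '[[0,-0.39,0,-1.5,0,0,1.3],[0,-0.39,0,-1.5,0,0,1.3],[0,-0.39,0,-1.5,0,0,1.3],[0,0,0,0,0,0,1.3]]'
python3 -m inch '[[0,-0.39,0,-1.5,0,0,1.3],[0,-0.26,0,-1,0,0,1.3],[0,0,0,0,0,0,1.3],[0,0,0,0,0,0,1.3]]'
python3 -c "
from h import *
p=shoot('scene','s24',(210,80,330,200),5)"
```

```text
clock: 39.05
tcp_pos: [0.4355, -0.3203, 0.1329]
orientation: [0.001, 0.009, 0.97, 0.244]
wrist_force: [-0.4, -0.8, 0.3]
finger_gap: 0.0131
clock: 39.45
tcp_pos: [0.4356, -0.325, 0.1306]
orientation: [0.002, 0.008, 0.964, 0.264]
wrist_force: [1.0, 0.6, -0.3]
finger_gap: 0.0132
```

View pics/s24.png

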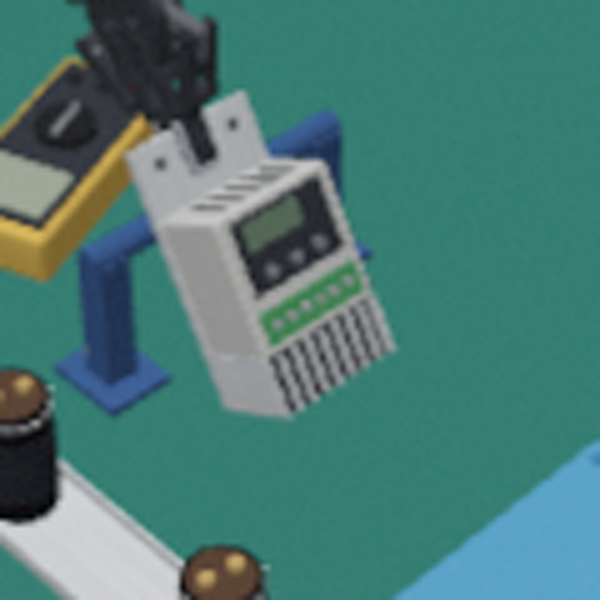

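```bash
cat > tilt.py <<'E'
from h import *
p=shoot('scene'); c=cloud(p,p['depth']>0)
m=silhouettes(p,'unit')
m=[d for d in m if d['confidence']>.3]
mask=m[0]['mask']; print(m[0]['confidence'],m[0]['location'])
t=cloud(p,cv2.erode(mask.astype(np.uint8),np.ones((3,3)))>0)
rng=np.random.default_rng(0)
for _ in range(3):
    best=None
    for i in range(400):
        a=t[rng.choice(len(t),3,False)]; nn=np.cross(a[1]-a[0],a[2]-a[0]); l=np.linalg.norm(nn)
        if l<1e-6: continue
        nn/=l; inl=abs((t-a[0])@nn)<.0025
        if best is None or inl.sum()>best.sum(): best=inl
    q=t[best]; u,s,v=np.linalg.svd(q-q.mean(0),full_matrices=False); n=v[2]*np.sign(v[2]@np.array([.3,1,.5]))
    print(len(q),'normal',n,'mean',q.mean(0),'elev deg',np.degrees(np.arcsin(n[2])))
    t=t[~best]
E
python3 tilt.py
python3 -m inch '[[0,0,0,0,0,0,2],[0,0,0,0,0,0,3],[0,0,0,0,0,0,3]]'
python3 tilt.py
```

```text
0.74 [262.9, 134.7]
535 normal [0.0237 0.8713 0.4902] mean [ 0.4407 -0.2279  0.0997] elev deg 29.352298102039995
356 normal [ 0.9985 -0.0542 -0.0007] mean [ 0.4804 -0.2585  0.0846] elev deg -0.03830867077407391
211 normal [0.0379 0.8709 0.49  ] mean [ 0.4349 -0.2253  0.0862] elev deg 29.338474668450793
clock: 39.9
tcp_pos: [0.4357, -0.3248, 0.1311]
orientation: [0.002, 0.008, 0.964, 0.264]
wrist_force: [-0.3, -0.2, -1.2]
finger_gap: 0.0299
0.9 [262.1, 133.6]
550 normal [0.0286 0.8902 0.4547] mean [ 0.4376 -0.2269  0.0959] elev deg 27.042752228763845
310 normal [ 0.9995 -0.0305 -0.006 ] mean [ 0.481  -0.2519  0.0786] elev deg -0.34125957407471547
227 normal [0.0365 0.8888 0.4569] mean [ 0.4351 -0.2166  0.0844] elev deg 27.185159364332975
```

```bash
python3 -m inch '[[0,0,0,0,0,0,3],[0,0,0,0,0,0,3]]'
python3 tilt.py;python3 tilt.py
python3 -c "
from h import *
p=shoot('scene','s25',(210,80,330,200),5)"
```

```text
clock: 40.2
tcp_pos: [0.4357, -0.3249, 0.1309]
orientation: [0.002, 0.008, 0.964, 0.264]
wrist_force: [0.5, -0.6, 0.4]
finger_gap: 0.0302
0.69 [260.5, 132.3]
535 normal [0.0298 0.8828 0.4689] mean [ 0.4389 -0.2261  0.0964] elev deg 27.96115422035624
347 normal [ 0.9989 -0.0469  0.007 ] mean [ 0.4802 -0.2564  0.0818] elev deg 0.40375980046633436
213 normal [0.0532 0.8823 0.4678] mean [ 0.4368 -0.2325  0.0997] elev deg 27.888997763181813
0.82 [260.7, 132.5]
547 normal [0.0249 0.8836 0.4676] mean [ 0.4389 -0.2274  0.0975] elev deg 27.881801833387204
326 normal [ 0.9997 -0.0226  0.0036] mean [ 0.4808 -0.2513  0.0815] elev deg 0.205621276893799
164 normal [-0.0053  0.4867 -0.8736] mean [ 0.4377 -0.2885  0.1347] elev deg -60.874551582984374
```

View pics/s25.png

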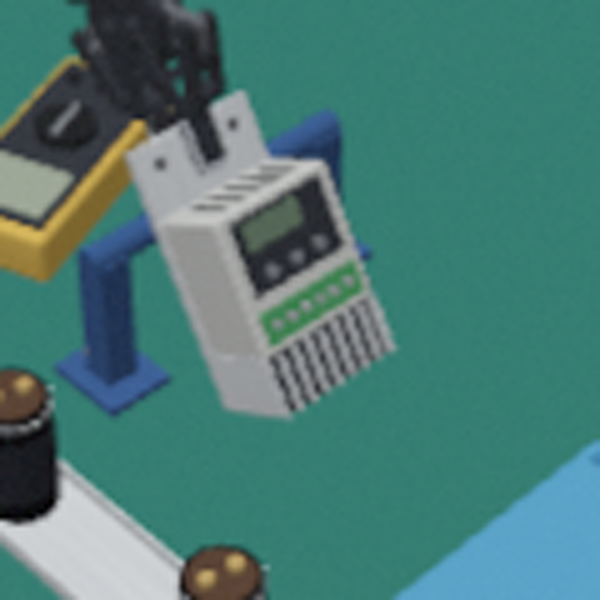

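```bash
python3 -m inch '[[0,0,0,0,0,0,8.54],[0,0,0,0,0,0,8.54],[0,0,0,0,0,0,8.54],[0,0,-1.5,0,0,0,8.54],[0,0,-3,0,0,0,8.54]]'
python3 -m inch '[[0,0,-3,0,0,0,8.54],[0,0,-3,0,0,0,8.54],[0,0,-3,4,0,0,8.54],[0,0,-1,7,0,0,8.54],[0,0,0,7,0,0,8.54]]'
python3 -m inch '[[0,0,0,7,0,0,8.54],[0,0,0,5.5,0,0,8.54],[0,0,0,0,0,0,8.54]]'
python3 m.py; python3 tilt.py
python3 -c "
from h import *
p=shoot('scene','s26',(210,80,330,200),5)"
```

```text
clock: 40.95
tcp_pos: [0.4347, -0.3463, 0.1687]
orientation: [0.001, 0.008, 0.964, 0.266]
wrist_force: [0.0, -0.1, 0.8]
finger_gap: 0.0853
clock: 41.45
tcp_pos: [0.435, -0.401, 0.2572]
orientation: [0.002, 0.009, 0.994, 0.107]
wrist_force: [1.0, 0.6, 0.9]
finger_gap: 0.0853
clock: 41.75
tcp_pos: [0.4345, -0.3953, 0.2576]
orientation: [0.0, 0.007, 1.0, 0.0]
wrist_force: [-0.5, -0.0, -0.1]
finger_gap: 0.0856
[-0.8752  0.3326  0.1371  1.375   0.0008 -0.8616] [ 0.4345 -0.3953  0.2576]
[[-0.9999  0.0136  0.0008]
 [ 0.0136  0.9999  0.0002]
 [-0.0008  0.0003 -1.    ]]
plate 0
top railtop 253 mean [ 0.4208 -0.3232  0.115 ] lo [ 0.3204 -0.3364  0.112 ] hi [ 0.5267 -0.3099  0.1199] deg -1.8922666175973324
housing 0
0.73 [207.9, 231.6] [[0.5512 0.1366 0.002 ]] [[0.5435 0.1226 0.09  ]]
0.44 [432.2, 282.5] [[ 0.4146 -0.4857  0.002 ]] [[ 0.4175 -0.4512  0.09  ]]
0.87 [160.7, 244.2] [[0.5149 0.2659 0.002 ]] [[0.51   0.2417 0.09  ]]
0.42 [175.6, 195.7] [[0.6507 0.2307 0.002 ]] [[0.6352 0.2092 0.09  ]]
plate 0
scene railtop 96 mean [ 0.4373 -0.319   0.1157] lo [ 0.3237 -0.3319  0.1123] hi [ 0.5252 -0.2933  0.12  ] deg -0.7171097232310125
housing 4
0.85 [332.3, 245.1] [[0.5583 0.1448 0.002 ]] [[0.6126 0.1794 0.09  ]]
0.15 [223.0, 117.8] [[ 0.413 -0.489  0.002]] [[ 0.4789 -0.4042  0.09  ]]
0.57 [375.8, 236.2] [[0.4453 0.2125 0.002 ]] [[0.5086 0.2418 0.09  ]]
0.97 [260.8, 132.5]
480 normal [0.0805 0.877  0.4737] mean [ 0.4453 -0.2265  0.0982] elev deg 28.276834739094742
352 normal [ 0.9985 -0.0535 -0.0074] mean [ 0.4803 -0.2604  0.0808] elev deg -0.42534914954385505
323 normal [0.0795 0.8794 0.4693] mean [ 0.4292 -0.2292  0.0968] elev deg 27.990244187575545
```

View pics/s26.png

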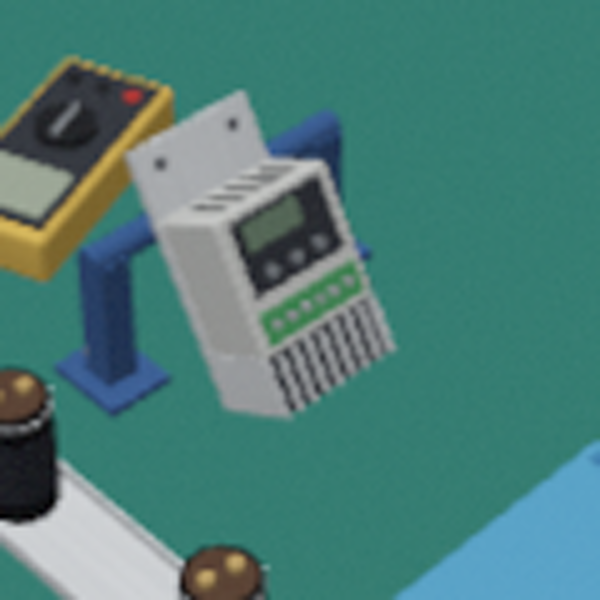

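View pics/m_top.png

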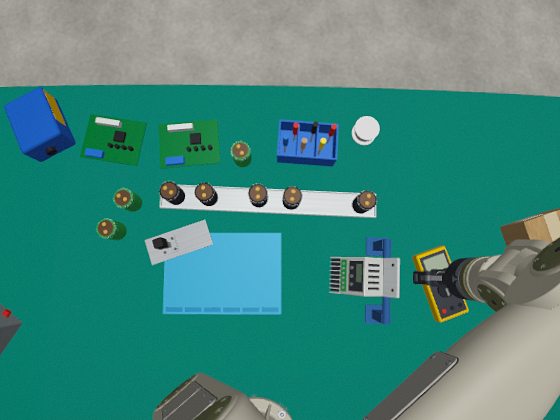

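```bash
cat > skid.py <<'E'
from h import *
for n in("top","scene"):
    p=shoot(n,'k_'+n)
    d=silhouettes(p,'skid')
    d=max(d,key=lambda d:d['confidence']); print(n,d['confidence'],d['location'])
    # project mask pixels (blade) to z=.004
    m=d['mask']; r,c=np.nonzero(m); w=towld(p,np.stack([c,r],1),p['depth'][r,c])
    b=w[(w[:,2]<.012)&(p['depth'][r,c]>0)]; px=np.stack([c,r],1)[(w[:,2]<.012)&(p['depth'][r,c]>0)]
    g=atz(p,px,.004)[:,:2]
    (cx,cy),(a,bb),an=cv2.minAreaRect((g*1000).astype(np.float32)); print('blade',cx,cy,a,bb,an)
    t=w[(w[:,2]>.112)&(w[:,2]<.125)]; print('griptop',t.mean(0),len(t),cv2.minAreaRect((t[:,:2]*1000).astype(np.float32)))
    x=w[(w[:,2]>.07)]; print('grip all',(np.percentile(x,2,0)+np.percentile(x,98,0))/2)
E
python3 skid.py
```

```text
top 0.78 [179.5, 243.4]
blade 522.615478515625 217.53656005859375 75.34793090820312 178.02064514160156 19.27745819091797
griptop [0.5121 0.2427 0.1163] 99 ((512.4591064453125, 243.30841064453125), (24.66616439819336, 25.79327392578125), 18.630569458007812)
grip all [0.4887 0.1055 0.6017]
scene 0.77 [364.9, 253.2]
blade 492.5178527832031 206.98211669921875 144.05413818359375 171.1972198486328 20.447561264038086
griptop [0.5156 0.2465 0.1171] 74 ((513.7034301757812, 245.5902557373047), (25.714021682739258, 23.872623443603516), 20.488746643066406)
grip all [0.8744 0.4089 0.593 ]
```

```bash
python3 -m inch '[[0,0,-0.5,0,0,7.8,8.54],[0,0,-0.5,0,0,7.8,8.54],[0,0,0,0,0,7.8,8.54],[0,0,0,0,0,7.8,8.54],[0,0,0,0,0,7.8,8.54]]'
python3 -m inch '[[0,0,0,0,0,7.8,8.54],[0,0,0,0,0,7.8,8.54],[0,0,0,0,0,7.8,8.54],[0,0,0,0,0,7.5,8.54],[0,0,0,0,0,0,8.54]]'
python3 -m inch '[[4.12,2.04,0,0,0,0,8.54],[4.12,2.04,0,0,0,0,8.54],[4.12,2.04,0,0,0,0,8.54],[4.12,2.04,0,0,0,0,8.54],[4.12,2.04,0,0,0,0,8.54]]'
python3 -m inch '[[4.12,2.04,0,0,0,0,8.54],[4.12,2.04,0,0,0,0,8.54],[4.12,2.04,0,0,0,0,8.54],[4.12,2.04,0,0,0,0,8.54],[4.12,2.04,0,0,0,0,8.54]]'
python3 -m inch '[[4.12,2.04,0,0,0,0,8.54],[4.12,2.04,0,0,0,0,8.54],[4.12,2.04,0,0,0,0,8.54],[4.12,2.04,0,0,0,0,8.54],[0,0,0,0,0,0,8.54]]'
python3 -m inch '[[0,0,0,0,0,0,8.54]]'
cat > st.py <<'E'
from h import *
from scipy.spatial.transform import Rotation as R
s=get_state();q=s['orientation'];M=R.from_quat([q[1],q[2],q[3],q[0]]).as_matrix()
print('joints',s['joint_pos'],'tcp',s['tcp_pos'],'toolx',M[:,0],'yaw',np.degrees(np.arctan2(M[1,0],M[0,0])),'toolz',M[:,2],'F',s['wrist_force'],'gap',s['finger_gap'],'t',s['clock'])
E
python3 st.py
```

```text
clock: 42.9
tcp_pos: [0.4346, -0.3982, 0.2661]
orientation: [-0.001, 0.344, 0.939, 0.001]
wrist_force: [-0.9, 0.8, 0.2]
finger_gap: 0.0853
clock: 43.4
tcp_pos: [0.4345, -0.3982, 0.266]
orientation: [-0.001, 0.58, 0.815, 0.001]
wrist_force: [0.0, -0.6, 0.1]
finger_gap: 0.0853
clock: 43.9
tcp_pos: [0.4632, -0.1685, 0.2667]
orientation: [-0.001, 0.578, 0.816, 0.001]
wrist_force: [1.0, 0.1, 0.6]
finger_gap: 0.0856
clock: 44.4
tcp_pos: [0.492, 0.0598, 0.2674]
orientation: [-0.001, 0.578, 0.816, 0.001]
wrist_force: [1.1, 0.4, 0.4]
finger_gap: 0.0852
clock: 44.9
tcp_pos: [0.5151, 0.2453, 0.2669]
orientation: [-0.001, 0.576, 0.818, 0.001]
wrist_force: [0.9, -0.4, -0.3]
finger_gap: 0.0853
clock: 45.0
tcp_pos: [0.5147, 0.2413, 0.2671]
orientation: [-0.001, 0.578, 0.816, 0.0]
wrist_force: [-0.5, 0.5, -0.2]
finger_gap: 0.0855
joints [0.2961 0.2943 0.107  1.3842 0.0021 1.5276] tcp [0.5147 0.2413 0.2671] toolx [-0.3327  0.943   0.0022] yaw 109.43479950098788 toolz [-0.0013  0.0018 -1.    ] F [-0.479   0.529  -0.1884] gap 0.08546716959462797 t 45.0
```

```bash
python3 -m inch '[[0.3,-0.1,4,0,0,0,8.54],[0,0,4,0,0,0,8.54],[0,0,4,0,0,0,8.54],[0,0,3.5,0,0,0,8.54],[0,0,2.5,0,0,0,8.54]]'
python3 -m inch '[[0,0,1.2,0,0,0,8.54],[0,0,0,0,0,0,8.54],[0,0,0,0,0,0,4]]'
python3 -m inch '[[0,0,0,0,0,0,1.5],[0,0,0,0,0,0,1.5],[0,0,0,0,0,0,1.5],[0,0,0,0,0,0,1.5],[0,0,0,0,0,0,1.5]]' 60
python3 st.py
python3 -c "
from h import *
p=shoot('scene','s27',(290,170,440,300),5)"
```

```text
clock: 45.5
tcp_pos: [0.5118, 0.241, 0.0853]
orientation: [-0.002, 0.58, 0.815, -0.0]
wrist_force: [-0.8, 0.1, 0.1]
finger_gap: 0.0856
clock: 45.8
tcp_pos: [0.514, 0.2428, 0.0767]
orientation: [-0.0, 0.58, 0.815, 0.001]
wrist_force: [-0.6, 0.0, 0.0]
finger_gap: 0.0733
clock: 46.3
tcp_pos: [0.5131, 0.2435, 0.0762]
orientation: [-0.001, 0.579, 0.815, 0.001]
wrist_force: [-1.9, -0.5, 5.8]
finger_gap: 0.0233
joints [ 0.3004  0.3914 -0.2365  0.9421  0.0025  1.5365] tcp [0.5131 0.2435 0.0762] toolx [-0.3286  0.9445  0.0024] yaw 109.18105187488017 toolz [ 0.0001  0.0026 -1.    ] F [-1.9108 -0.5262  5.8398] gap 0.023286592153159962 t 46.3
```

View pics/s27.png

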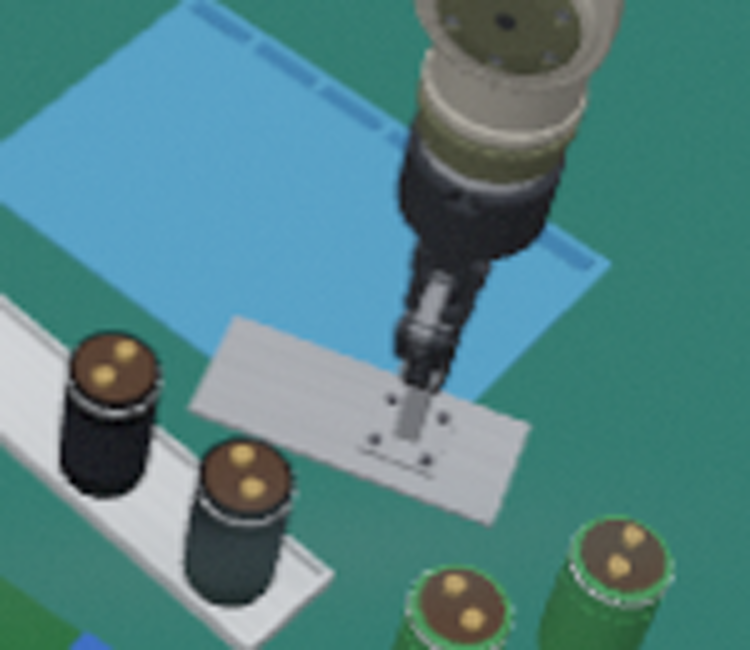

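```bash
cat > ufit.py <<'E'
from h import *
from scipy.optimize import least_squares
def sdfbox(q,lo,hi):
    c=(lo+hi)/2;h=(hi-lo)/2;d=abs(q-c)-h
    return np.linalg.norm(np.maximum(d,0),axis=1)+np.minimum(d.max(1),0)
# unit frame at heel: f forward(front), w width, h up
B=[(np.array([0,-.047,0]),np.array([.070,.047,.135])),(np.array([0,-.047,0]),np.array([.008,.047,.18]))]
def model(v,X,b=(0,0,0)):
    x,y,yaw,t,z0=v
    f0=np.array([-np.sin(yaw),np.cos(yaw),0]);w=np.array([np.cos(yaw),np.sin(yaw),0]);u0=np.array([0,0,1.])
    f=f0*np.cos(t)+u0*np.sin(t); u=u0*np.cos(t)-f0*np.sin(t)
    d=X-np.array([x,y,z0]); q=np.stack([d@f,d@w,d@u],1)
    return np.minimum(sdfbox(q,*B[0]),sdfbox(q,*B[1]))
def get(n,x0):
    p=shoot(n); d=[d for d in silhouettes(p,'unit') if d['confidence']>.3][0]
    X=cloud(p,cv2.erode(d['mask'].astype(np.uint8),np.ones((3,3)))>0)
    return X[abs(model(x0,X))<.03]
def fit(x0,freez=True,names=('top','scene')):
    for n in names:
        X=get(n,x0)
        if freez: r=least_squares(lambda v:model(np.r_[v,x0[4]],X),x0[:4],loss='soft_l1',f_scale=.002)
        else: r=least_squares(lambda v:model(v,X),x0,loss='soft_l1',f_scale=.002)
        v=r.x; print(n,len(X),'heel',v[:2],'yaw',np.degrees(v[2]),'tilt',np.degrees(v[3]),'z0',v[4] if len(v)>4 else x0[4],'rms',np.sqrt(np.mean(r.fun**2)))
if __name__=='__main__':
    import sys
    t=float(sys.argv[1]); y=float(sys.argv[2]); z=float(sys.argv[3]) if len(sys.argv)>3 else 0.
    fit(np.array([.4355,y,-.02,np.radians(t),z]),len(sys.argv)<5)
E
python3 ufit.py 28 -.2525; python3 ufit.py 28 -.2525 0 f
```

```text
top 2443 heel [ 0.4311 -0.2569] yaw -1.5752909694042738 tilt 27.15838800558516 z0 0.0 rms 0.002125925978494338
scene 1859 heel [ 0.4337 -0.2545] yaw -2.3278560081537787 tilt 27.566429134013976 z0 0.0 rms 0.002500303968995917
top 2370 heel [ 0.4402 -0.2573] yaw -2.187154591011187 tilt 27.08453446054279 z0 -0.0005623389238890056 rms 0.0019616574720702725
scene 1805 heel [ 0.4335 -0.2541] yaw -2.2273878066923785 tilt 28.101453476936403 z0 -0.00019063540844956105 rms 0.0025368127294454566
```

```bash
python3 -m inch '[[0,0,-0.5,0,0,0,1.5],[0,0,-0.5,0,0,0,1.5],[0,0,0,0,0,7,1.5],[0,0,0,0,0,7,1.5],[0,0,0,0,0,7.2,1.5]]'
python3 -m inch '[[-3.4,-0.7,0,0,0,0,1.5],[-3.4,-0.8,0,0,0,0,1.5],[-3.4,-0.7,0,0,0,0,1.5],[-3.4,-0.8,0,0,0,0,1.5],[-3.4,-0.7,0,0,0,0,1.5]]'
python3 -m inch '[[-3.4,-0.8,0,0,0,0,1.5],[-3.4,-0.7,0,0,0,0,1.5],[-3.4,-0.8,0,0,0,0,1.5],[0,0,0,0,0,0,1.5],[0,0,0,0,0,0,1.5]]'
python3 st.py; python3 skid.py
python3 -c "
from h import *
p=shoot('scene','s28',(230,100,390,230),5)"
```

```text
clock: 47.25
tcp_pos: [0.5128, 0.2433, 0.0852]
orientation: [-0.001, 0.721, 0.693, 0.0]
wrist_force: [0.7, 0.6, -3.4]
finger_gap: 0.0235
clock: 47.75
tcp_pos: [0.4692, 0.0736, 0.085]
orientation: [-0.001, 0.72, 0.694, 0.0]
wrist_force: [1.0, -0.1, -3.8]
finger_gap: 0.0231
clock: 48.25
tcp_pos: [0.4432, -0.0269, 0.0849]
orientation: [-0.001, 0.72, 0.693, 0.001]
wrist_force: [0.1, 0.2, -3.7]
finger_gap: 0.0232
joints [-0.2437  0.1679 -0.5251  0.8793  0.0027  1.3652] tcp [ 0.4432 -0.0269  0.0849] toolx [0.0382 0.9993 0.003 ] yaw 87.81215630470783 toolz [-0.0008  0.003  -1.    ] F [ 0.0907  0.2495 -3.7029] gap 0.02320821979235745 t 48.25
top 0.4 [362.0, 201.6]
blade 619.6287841796875 -265.612548828125 10.054316520690918 0.0 -146.87814331054688
griptop [nan nan nan] 0 ((0.0, 0.0), (0.0, 0.0), 0.0)
grip all [ 0.6303 -0.2816  0.0861]
scene 0.94 [310.6, 184.8]
blade 424.4128112792969 -51.611610412597656 180.12722778320312 103.54547882080078 87.15121459960938
griptop [ 0.4454 -0.0116  0.1196] 24 ((445.4954833984375, -13.509462356567383), (9.8558988571167, 24.629291534423828), 85.68278503417969)
grip all [0.839  0.2777 0.594 ]skid.py:11: RuntimeWarning: Mean of empty slice.
  t=w[(w[:,2]>.112)&(w[:,2]<.125)]; print('griptop',t.mean(0),len(t),cv2.minAreaRect((t[:,:2]*1000).astype(np.float32)))
  ret = um.true_divide(
```

View pics/s28.png

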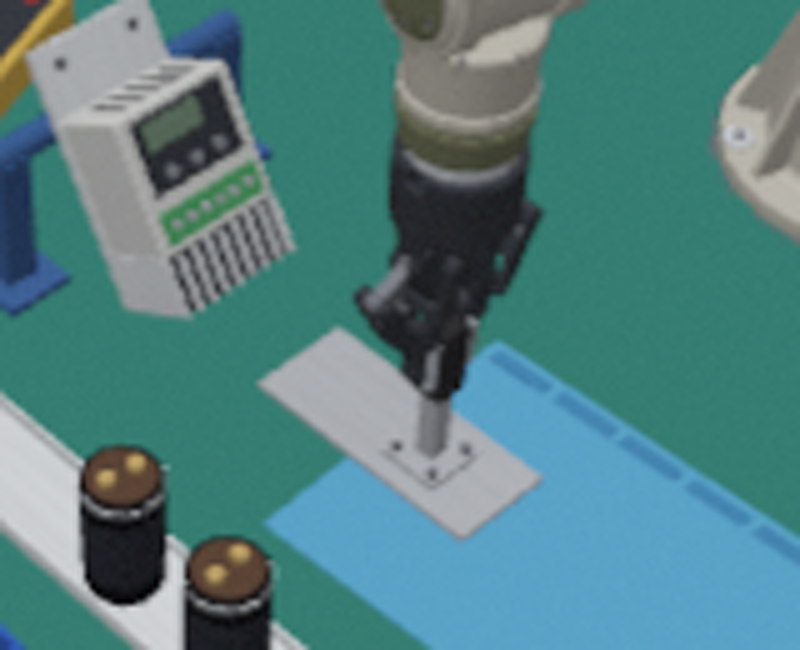

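View pics/k_top.png

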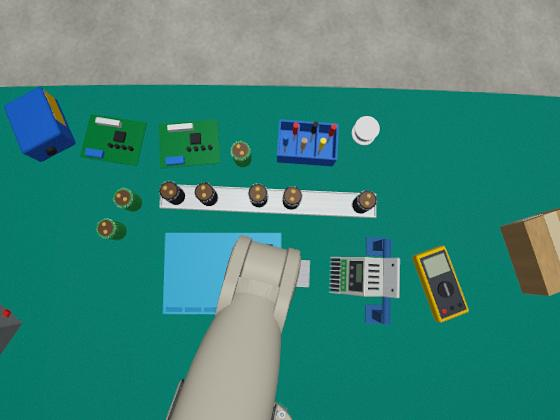

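```bash
python3 -c "
from h import *
p=shoot('scene')
a=atz(p,[[281.6,176.6],[297.6,165.6]],.013);print(a,a.mean(0))
p=shoot('top','s28t',(280,230,420,340),5)
"
```

```text
[[ 0.4779 -0.1346  0.013 ]
 [ 0.4065 -0.1327  0.013 ]] [ 0.4422 -0.1336  0.013 ]
```

View pics/s28t.png

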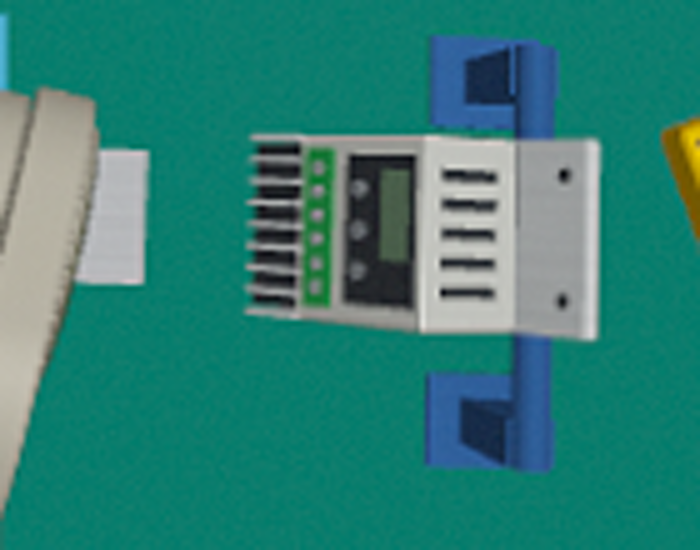

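```bash
python3 -c "
from h import *
p=shoot('top')
a=atz(p,[[309.8,260.2],[309,286.6]],.013);print(a,a.mean(0))
print(proj(p,[[.4388,-.1428,.013]]))
# toe edge corners in top view crop (250,136),(246,312)
"
```

```text
[[ 0.4752 -0.1434  0.013 ]
 [ 0.4044 -0.1412  0.013 ]] [ 0.4398 -0.1423  0.013 ]
[[309.6017 273.7455]]
```

```bash
python3 -m inch '[[0,0,0.5,0,0,0,1.5],[0,0,0.3,0,0,0,1.5],[-2,0,0,0,0,0,1.5],[-2,0,0,0,0,0,1.5],[0,0,0,0,0,0,1.5]]'
python3 st.py
python3 -c "
from h import *
p=shoot('scene','s29',(210,80,370,210),5)"
```

```text
clock: 49.15
tcp_pos: [0.4423, -0.068, 0.0766]
orientation: [-0.001, 0.72, 0.694, 0.0]
wrist_force: [0.3, -0.1, -4.0]
finger_gap: 0.023
joints [-0.333   0.1829 -0.5298  0.8587  0.0012  1.2756] tcp [ 0.4423 -0.068   0.0766] toolx [0.0378 0.9993 0.0014] yaw 87.83088633424057 toolz [-0.0002  0.0014 -1.    ] F [ 0.2601 -0.1393 -4.048 ] gap 0.02304301960559241 t 49.15
```

View pics/s29.png

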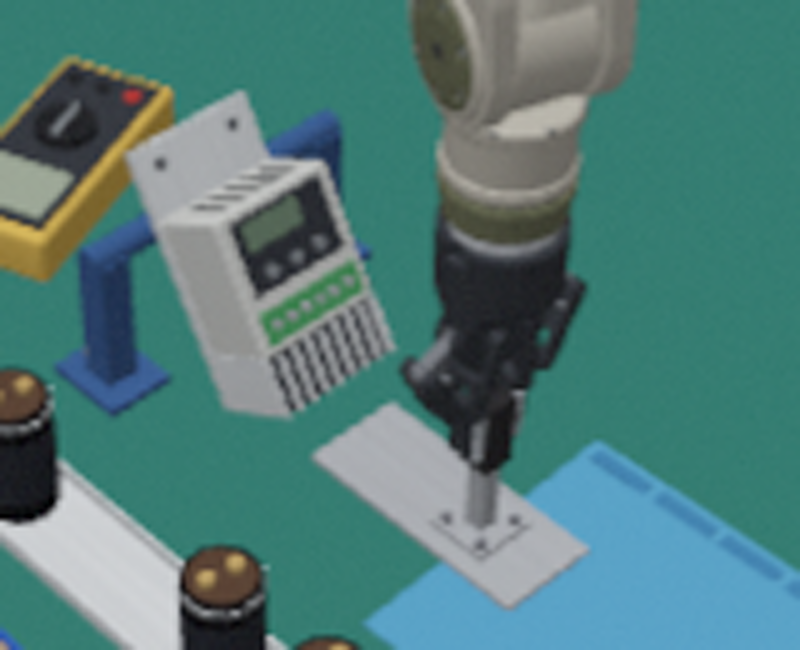

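```bash
python3 -m inch '[[0,0,0.15,0,0,0,1.5],[0,0,0.1,0,0,0,1.5]]'
python3 -m inch '[[-1.5,0,0,0,0,0,1.5],[-1.5,0,0,0,0,0,1.5],[0,0,0,0,0,0,1.5]]'
python3 -m inch '[[-1,0,0,0,0,0,1.5],[-0.7,0,0,0,0,0,1.5],[0,0,0,0,0,0,1.5]]'
python3 -m inch '[[-0.5,0,0,0,0,0,1.5],[-0.3,0,0,0,0,0,1.5],[0,0,0,0,0,0,1.5]]'
python3 ufit.py 28 -.2525
python3 -c "
from h import *
p=shoot('scene','s30',(210,80,370,210),5)"
```

```text
clock: 49.4
tcp_pos: [0.4419, -0.0663, 0.0759]
orientation: [-0.0, 0.72, 0.694, 0.0]
wrist_force: [-9.1, -0.0, 24.6]
finger_gap: 0.0235
clock: 49.7
tcp_pos: [0.4428, -0.0969, 0.076]
orientation: [0.001, 0.72, 0.694, 0.002]
wrist_force: [-1.0, 0.8, 7.1]
finger_gap: 0.0231
clock: 50.0
tcp_pos: [0.4422, -0.1125, 0.0759]
orientation: [0.0, 0.719, 0.695, 0.003]
wrist_force: [1.8, 5.6, 9.1]
finger_gap: 0.0236
clock: 50.3
tcp_pos: [0.4419, -0.1197, 0.076]
orientation: [-0.0, 0.719, 0.695, 0.003]
wrist_force: [1.6, 7.2, 11.7]
finger_gap: 0.023
top 1264 heel [ 0.4383 -0.2548] yaw -2.408336609774929 tilt 27.749901735580902 z0 0.0 rms 0.0018850772888678073
scene 1673 heel [ 0.4335 -0.2544] yaw -2.004940134763912 tilt 27.812668247055868 z0 0.0 rms 0.002546778306710947
```

View pics/s30.png

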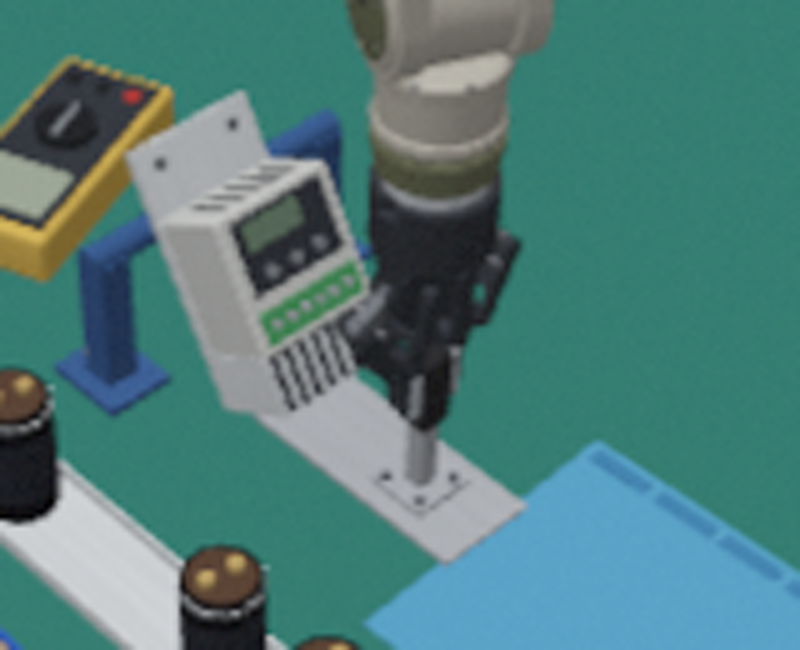

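```bash
python3 -m inch '[[0,0,-0.06,0,0,0,1.5],[-0.3,0,0,0,0,0,1.5],[0,0,0,0,0,0,1.5]]'
python3 -m inch '[[-0.2,0,0,0,0,0,1.5],[-0.15,0,0,0,0,0,1.5],[0,0,0,0,0,0,1.5]]'
python3 ufit.py 28 -.2525
```

```text
clock: 50.85
tcp_pos: [0.4413, -0.1228, 0.076]
orientation: [-0.0, 0.719, 0.695, 0.002]
wrist_force: [1.3, 6.8, 7.2]
finger_gap: 0.0233
clock: 51.15
tcp_pos: [0.4411, -0.1262, 0.076]
orientation: [-0.001, 0.719, 0.695, 0.002]
wrist_force: [1.8, 5.5, 7.4]
finger_gap: 0.0231
top 996 heel [ 0.4323 -0.2543] yaw -2.732526857213162 tilt 27.69327616867071 z0 0.0 rms 0.0015783339102075076
scene 1745 heel [ 0.4335 -0.2542] yaw -1.9947028113393528 tilt 27.766677121461136 z0 0.0 rms 0.0024224730267996646
```

```bash
python3 -m inch '[[-0.15,0,0,0,0,0,1.5],[0,0,0,0,0,0,1.5],[0.05,0,-0.05,0,0,0,1.5],[0,0,0,0,0,0,3],[0,0,0,0,0,0,8.54]]'
python3 -m inch '[[0,0,0,0,0,0,8.54],[0,0,0,0,0,0,8.54],[0,0,0,0,0,0,8.54],[0,0,-2,0,0,0,8.54],[0,0,-4,0,0,0,8.54]]'
python3 -m inch '[[0,0,-4,0,0,0,8.54],[0,0,-4,0,0,0,8.54],[0,0,-4,0,0,-7.6,8.54],[0,0,-2,0,0,-7.6,8.54],[0,0,0,0,0,-7.6,8.54]]'
python3 -m inch '[[0,0,0,0,0,-7.6,8.54],[0,0,0,0,0,-7.6,8.54],[0,0,0,0,0,-7.6,8.54],[0,0,0,0,0,-7.6,8.54],[0,0,0,0,0,-7.6,8.54]]'
python3 -m inch '[[0,0,0,0,0,-7.6,8.54],[0,0,0,0,0,-7.6,8.54],[0,0,0,0,0,-7.6,8.54],[0,0,0,0,0,-7.6,8.54],[0,0,0,0,0,0,8.54]]'
python3 st.py; python3 ufit.py 28 -.2525
python3 -c "
from h import *
p=shoot('scene','s31',(210,80,370,210),5)"
```

```text
clock: 51.85
tcp_pos: [0.4397, -0.1286, 0.0753]
orientation: [-0.001, 0.72, 0.694, 0.0]
wrist_force: [0.7, -0.2, -0.7]
finger_gap: 0.0435
clock: 52.35
tcp_pos: [0.4373, -0.1279, 0.1332]
orientation: [-0.004, 0.72, 0.694, -0.001]
wrist_force: [0.3, -0.3, 0.1]
finger_gap: 0.0855
clock: 52.85
tcp_pos: [0.4414, -0.1302, 0.2789]
orientation: [0.002, 0.566, 0.824, 0.001]
wrist_force: [-0.0, -0.1, 0.1]
finger_gap: 0.0855
clock: 53.35
tcp_pos: [0.4397, -0.1293, 0.2751]
orientation: [-0.001, 0.267, 0.964, 0.001]
wrist_force: [0.4, 0.8, -0.9]
finger_gap: 0.0853
clock: 53.85
tcp_pos: [0.4397, -0.1293, 0.2751]
orientation: [-0.0, 0.007, 1.0, 0.001]
wrist_force: [0.2, -0.0, -0.5]
finger_gap: 0.0859
joints [-0.4627  0.0777 -0.1404  1.3546  0.0018 -0.448 ] tcp [ 0.4397 -0.1293  0.2751] toolx [-0.9999  0.0147  0.0009] yaw 179.15752315207703 toolz [-0.0009  0.0025 -1.    ] F [ 0.199  -0.0233 -0.5161] gap 0.08592331568861607 t 53.85Traceback (most recent call last):
  File "ufit.py", line 27, in <module>
    fit(np.array([.4355,y,-.02,np.radians(t),z]),len(sys.argv)<5)
    ~~~^^^^^^^^^^^^^^^^^^^^^^^^^^^^^^^^^^^^^^^^^^^^^^^^^^^^^^^^^^
  File "ufit.py", line 20, in fit
    X=get(n,x0)
  File "ufit.py", line 15, in get
    p=shoot(n); d=[d for d in silhouettes(p,'unit') if d['confidence']>.3][0]
                  ~~~~~~~~~~~~~~~~~~~~~~~~~~~~~~~~~~~~~~~~~~~~~~~~~~~~~~~~^^^
IndexError: list index out of range
```

View pics/s31.png

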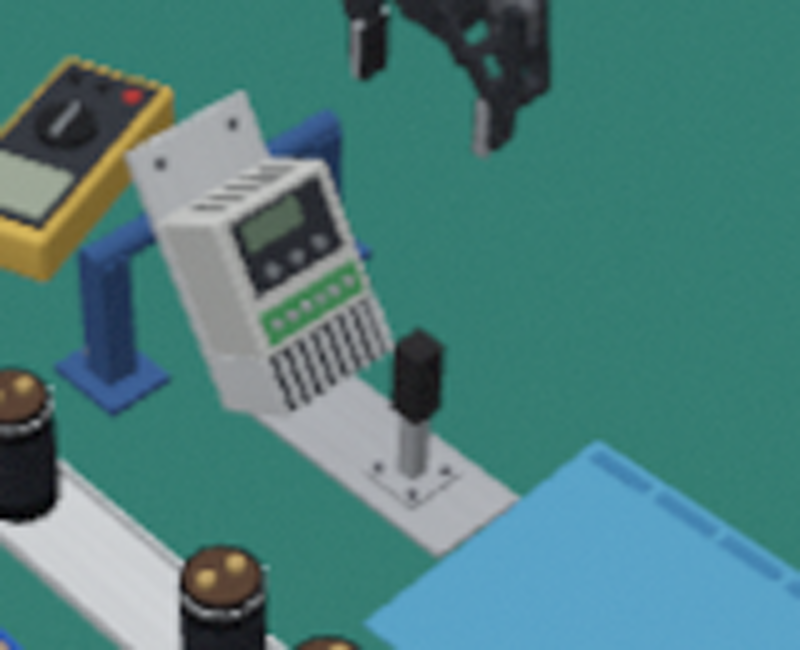

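```bash
python3 -m inch '[[0,-4.7,0,0,0,0,8.54],[0,-4.7,0,0,0,0,8.54],[0,-4.7,-0.2,0,0,0,8.54],[0,-4.7,0,0,0,0,8.54],[0,-4.7,0,0,0,0,8.54]]'
python3 -m inch '[[0,-4.7,0,0,0,0,8.54],[0,0,0,-7.6,0,0,8.54],[0,0,0,-7.6,0,0,8.54],[0,0,0,-7.6,0,0,8.54],[0,0,0,-7.6,0,0,8.54]]'
python3 -m inch '[[0,0,0,0,0,0,8.54],[0,0,0,0,0,0,8.54]]'
python3 st.py
```

```text
clock: 54.5
tcp_pos: [0.4361, -0.3662, 0.2768]
orientation: [-0.0, 0.009, 1.0, 0.001]
wrist_force: [0.1, -0.7, -0.2]
finger_gap: 0.0852
clock: 55.0
tcp_pos: [0.4356, -0.4118, 0.2774]
orientation: [0.002, 0.008, 0.964, 0.265]
wrist_force: [0.3, -0.6, -0.6]
finger_gap: 0.0854
clock: 55.2
tcp_pos: [0.4356, -0.4123, 0.2736]
orientation: [0.001, 0.009, 0.964, 0.264]
wrist_force: [-0.1, -0.2, 1.0]
finger_gap: 0.0855
joints [-1.0286  0.7711  0.7631  2.0294  0.2711 -1.0755] tcp [ 0.4356 -0.4123  0.2736] toolx [-0.9999  0.0169  0.0034] yaw 179.02929499809733 toolz [ 0.0057  0.5094 -0.8605] F [-0.0621 -0.1548  0.9938] gap 0.08551335348380217 t 55.2
```

```bash
python3 -m inch '[[0,0.2,3.4,0,0,0,8.54],[0,0,3.4,0,0,0,8.54],[0,0,3.4,0,0,0,8.54],[0,0,3.2,0,0,0,8.54],[0,0,2,0,0,0,8.54]]'
python3 -m inch '[[0,0,1.3,0,0,0,8.54],[0,0,0,0,0,0,8.54],[0,0,0,0,0,0,4],[0,0,0,0,0,0,2.5],[0,0,0,0,0,0,2.5]]'
python3 st.py
python3 -c "
from h import *
p=shoot('scene','s32',(210,80,370,210),5)"
```

```text
clock: 55.7
tcp_pos: [0.437, -0.3286, 0.1473]
orientation: [0.003, 0.006, 0.966, 0.26]
wrist_force: [-0.6, -0.5, 0.1]
finger_gap: 0.0854
clock: 56.2
tcp_pos: [0.4373, -0.3255, 0.1352]
orientation: [0.003, 0.007, 0.965, 0.262]
wrist_force: [-0.1, -0.4, -0.2]
finger_gap: 0.0441
joints [-0.9562  0.636   0.1834  1.5599  0.3031 -1.0101] tcp [ 0.4373 -0.3255  0.1352] toolx [-0.9999  0.015  -0.0012] yaw 179.14013227514448 toolz [ 0.0086  0.5055 -0.8628] F [-0.0507 -0.4395 -0.1893] gap 0.044059892720069986 t 56.2
```

View pics/s32.png

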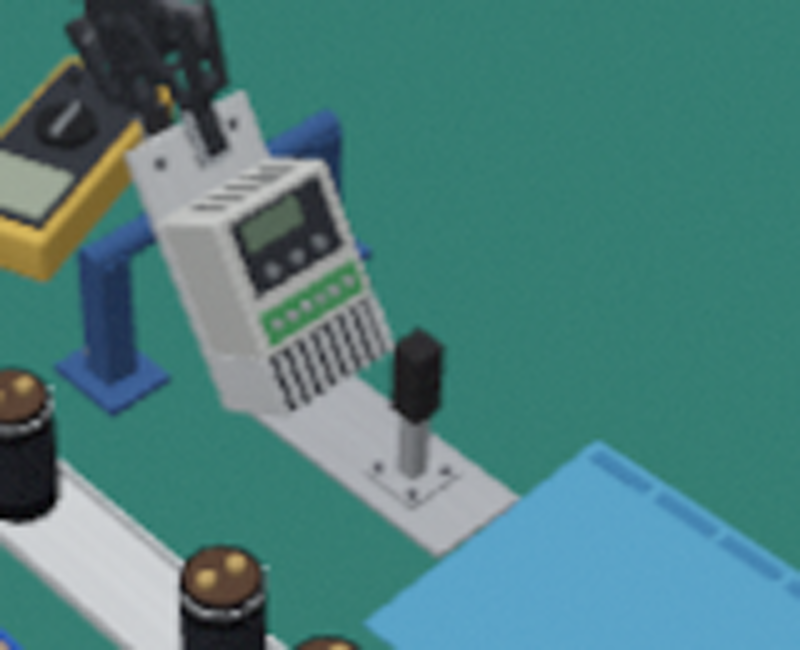

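```bash
python3 -m inch '[[0,0.1,0.2,0,0,0,1.8],[0,0,0,0,0,0,1.8],[0,0,0,0,0,0,1.4],[0,0,0,0,0,0,1.4],[0,0,0,0,0,0,1.4]]' 20
python3 st.py
python3 -m inch '[[0,0.54,0,2,0,0,1.4],[0,0.54,0,2,0,0,1.4],[0,0,0,0,0,0,1.4]]'
python3 -m inch '[[0,0.54,0,2,0,0,1.4],[0,0.54,0,2,0,0,1.4],[0,0,0,0,0,0,1.4]]'
python3 -c "
from h import *
p=shoot('scene','s33',(210,80,370,210),5)"
```

```text
clock: 56.75
tcp_pos: [0.4368, -0.3229, 0.1323]
orientation: [0.001, 0.007, 0.965, 0.263]
wrist_force: [0.5, -0.1, -0.9]
finger_gap: 0.0143
joints [-0.9546  0.6367  0.1755  1.5547  0.3039 -1.0087] tcp [ 0.4368 -0.3229  0.1323] toolx [-0.9999  0.0149  0.001 ] yaw 179.14909791945192 toolz [ 0.0067  0.5082 -0.8612] F [ 0.4842 -0.146  -0.878 ] gap 0.014288318826024627 t 56.75
clock: 57.05
tcp_pos: [0.4373, -0.3124, 0.139]
orientation: [0.002, 0.007, 0.973, 0.229]
wrist_force: [-0.6, 0.7, 0.2]
finger_gap: 0.0141
clock: 57.35
tcp_pos: [0.4373, -0.3027, 0.1433]
orientation: [0.001, 0.007, 0.981, 0.196]
wrist_force: [-0.1, 0.2, 0.9]
finger_gap: 0.0141
```

View pics/s33.png

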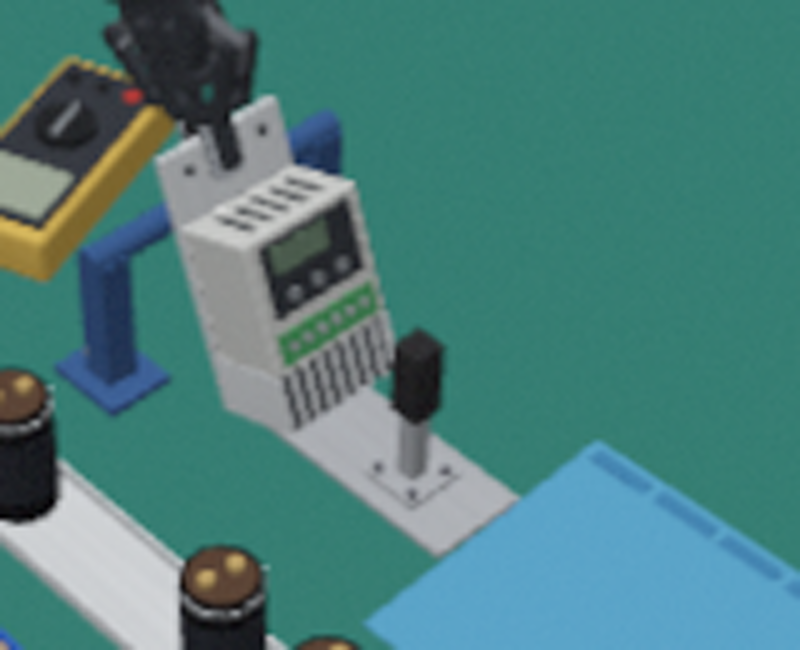

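```bash
python3 -m inch '[[0,0.54,0,2,0,0,1.4],[0,0.54,0,2,0,0,1.4],[0,0.54,0,2,0,0,1.4],[0,0,0,0,0,0,1.4]]'
python3 -m inch '[[0,0.54,0,2,0,0,1.4],[0,0.54,0,2,0,0,1.4],[0,0.54,0,2,0,0,1.4],[0,0,0,0,0,0,1.4]]'
python3 st.py
python3 -c "
from h import *
p=shoot('scene','s34',(210,80,370,210),5)"
```

```text
clock: 57.8
tcp_pos: [0.4374, -0.2879, 0.1485]
orientation: [0.001, 0.007, 0.99, 0.144]
wrist_force: [0.5, -1.0, 0.6]
finger_gap: 0.014
clock: 58.2
tcp_pos: [0.4375, -0.2721, 0.1523]
orientation: [0.0, 0.007, 0.996, 0.093]
wrist_force: [-0.4, 0.6, -0.3]
finger_gap: 0.0136
joints [-0.7901  0.3314 -0.1411  1.2297  0.1312 -0.7849] tcp [ 0.4375 -0.2721  0.1523] toolx [-0.9999  0.0138  0.001 ] yaw 179.21152632815338 toolz [ 0.0016  0.1844 -0.9829] F [-0.4019  0.6385 -0.3319] gap 0.013600785678066357 t 58.2
```

View pics/s34.png

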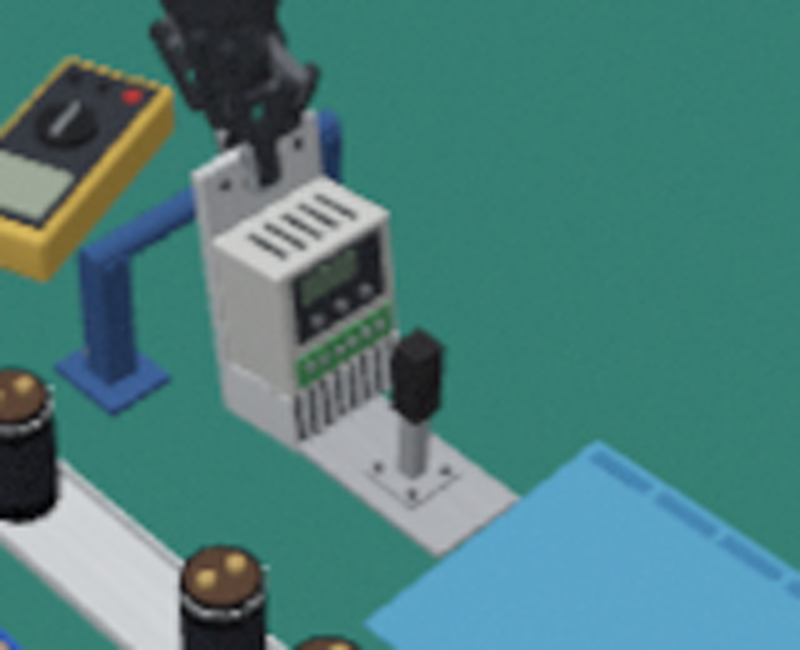

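```bash
cat > uf2.py <<'E'
from ufit import *
import sys
x0=np.array([.4355,float(sys.argv[2]),-.03,np.radians(float(sys.argv[1])),float(sys.argv[3])])
X=get('scene',x0)
for fz in (0,1):
    r=least_squares((lambda v:model(v,X)) if not fz else (lambda v:model(np.r_[v,x0[4]],X)),x0 if not fz else x0[:4],loss='soft_l1',f_scale=.002)
    v=r.x; print(len(X),'heel',v[:2],'yaw',np.degrees(v[2]),'tilt',np.degrees(v[3]),v[4:],np.sqrt(np.mean(r.fun**2)))
E
python3 uf2.py 8 -.2545 .003
```

```text
1599 heel [ 0.4339 -0.2526] yaw -2.1280098010100192 tilt 6.980931639690535 [0.0024] 0.0021772358952896016
1599 heel [ 0.4339 -0.2532] yaw -2.057245306986122 tilt 6.540787448691055 [] 0.0021780851359034935
```

```bash
python3 -m inch '[[0,0.25,0,1.3,0,0,1.4],[0,0.25,0,1.3,0,0,1.4],[0,0.25,0,1.3,0,0,1.4],[0,0.25,0,1.3,0,0,1.4],[0,0,0,0,0,0,1.4]]'
python3 st.py; python3 uf2.py 4 -.2535 .003
python3 -m inch '[[0,0.25,0,1.3,0,0,1.4],[0,0.25,0,1.3,0,0,1.4],[0,0.2,0,1.3,0,0,1.4],[0,0,0,0,0,0,1.4],[0,0,0,0,0,0,1.4]]'
python3 st.py; python3 uf2.py 1 -.2535 .004
python3 -c "
from h import *
p=shoot('scene','s35',(210,80,370,210),5)"
```

```text
clock: 58.85
tcp_pos: [0.4377, -0.2616, 0.1541]
orientation: [0.0, 0.007, 0.999, 0.046]
wrist_force: [0.7, 1.0, -1.4]
finger_gap: 0.0142
joints [-0.7375  0.2696 -0.2104  1.1525  0.0689 -0.7264] tcp [ 0.4377 -0.2616  0.1541] toolx [-0.9999  0.0132  0.0004] yaw 179.24286099296086 toolz [ 0.0008  0.0923 -0.9957] F [ 0.7341  1.0152 -1.4129] gap 0.01417801360895527 t 58.85
1593 heel [ 0.4337 -0.2529] yaw -2.2802305838542054 tilt 2.3581537860169677 [0.0038] 0.0021238935543037517
1593 heel [ 0.4338 -0.2523] yaw -2.1642760284421962 tilt 2.8525218908314307 [] 0.0021542400923562363
clock: 59.45
tcp_pos: [0.4379, -0.2556, 0.1544]
orientation: [-0.0, 0.007, 1.0, 0.012]
wrist_force: [-0.1, 1.6, -0.3]
finger_gap: 0.0141
joints [-0.6981  0.2317 -0.2562  1.099   0.019  -0.6842] tcp [ 0.4379 -0.2556  0.1544] toolx [-0.9999  0.0141  0.0005] yaw 179.1943588129993 toolz [-0.0001  0.0249 -0.9997] F [-0.0645  1.5727 -0.2674] gap 0.014129378158285702 t 59.45
1549 heel [ 0.4338 -0.2525] yaw -2.1974799684299513 tilt -0.05151300194349308 [0.0043] 0.0021366739288113373
1549 heel [ 0.4338 -0.2522] yaw -2.2636649219887106 tilt 0.1400333791770131 [] 0.002144558775152065
```

View pics/s35.png

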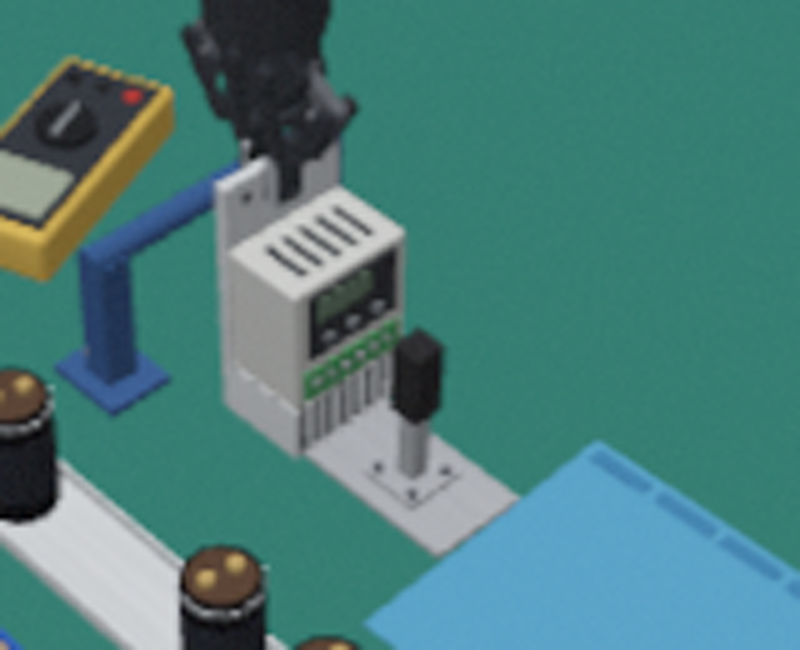

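```bash
python3 -m inch '[[0,0.15,0,0.5,0,0,1.6],[0,0.1,0,0.5,0,0,2],[0,0.1,0,0,0,0,3],[0,0,0,0,0,0,8.54],[0,0,0,0,0,0,8.54]]'
python3 st.py
python3 -m inch '[[0,0,0,0,0,0,8.54],[0,0,0,0,0,0,8.54],[0,0,-2,0,0,0,8.54],[0,0,-4,0,0,0,8.54],[0,0,-4,0,0,0,8.54]]'
python3 uf2.py 1 -.2535 .004
python3 -m inch '[[0,0,-2,0,0,7.6,8.54],[0,0,0,0,0,7.6,8.54],[0,0,0,0,0,7.6,8.54],[0,0,0,0,0,7.6,8.54],[0,0,0,0,0,7.6,8.54]]'
python3 -m inch '[[0,0,0,0,0,7.6,8.54],[0,0,0,0,0,7.6,8.54],[0,0,0,0,0,7.6,8.54],[0,0,0,0,0,7.6,8.54],[0,0,0,0,0,7.6,8.54]]'
python3 -m inch '[[0,0,0,0,0,7.6,8.54],[0,0,0,0,0,7.6,8.54],[0,0,0,0,0,0,8.54],[0,0,0,0,0,0,8.54]]'
python3 st.py; python3 skid.py; python3 -c "
from h import *
p=shoot('scene','s36',(210,80,370,210),5)"
```

```text
clock: 60.1
tcp_pos: [0.4379, -0.2525, 0.1543]
orientation: [-0.0, 0.007, 1.0, 0.004]
wrist_force: [-0.1, 0.1, -0.0]
finger_gap: 0.0583
joints [-0.6852  0.2213 -0.2696  1.085   0.0054 -0.6705] tcp [ 0.4379 -0.2525  0.1543] toolx [-0.9999  0.0147  0.0007] yaw 179.15529659748967 toolz [-0.0005  0.0074 -1.    ] F [-0.0677  0.0704 -0.0127] gap 0.0582784014046078 t 60.1
clock: 60.6
tcp_pos: [0.4374, -0.2528, 0.2548]
orientation: [-0.001, 0.007, 1.0, 0.004]
wrist_force: [0.7, -1.0, -0.2]
finger_gap: 0.0855
1626 heel [ 0.4338 -0.2549] yaw -2.0478257643432967 tilt -3.328862995247184 [0.0063] 0.0021948364562242298
1626 heel [ 0.4339 -0.2516] yaw -2.125424903682625 tilt -0.1670614936971525 [] 0.0021116174283193337
clock: 61.2
tcp_pos: [0.4379, -0.2534, 0.2738]
orientation: [-0.002, 0.335, 0.942, 0.004]
wrist_force: [-0.2, -0.4, 0.4]
finger_gap: 0.0854
clock: 61.7
tcp_pos: [0.4378, -0.2533, 0.2737]
orientation: [-0.003, 0.624, 0.782, 0.003]
wrist_force: [0.3, -0.2, -0.4]
finger_gap: 0.0848
clock: 62.1
tcp_pos: [0.4379, -0.2533, 0.2739]
orientation: [-0.003, 0.719, 0.695, 0.002]
wrist_force: [-1
[... 160 characters left out ...]
66813675182 toolz [-0.001  0.008 -1.   ] F [-0.9829 -0.279   0.5849] gap 0.08552629632770618 t 62.1
top 0.75 [305.0, 271.6]
blade 442.112548828125 -128.49302673339844 72.97821044921875 120.48167419433594 0.19405508041381836
griptop [ 0.4429 -0.1268  0.1171] 91 ((443.02734375, -126.06105041503906), (21.919885635375977, 22.013757705688477), 0.31034088134765625)
grip all [ 0.443  -0.0904  0.6024]
scene 0.84 [291.5, 171.8]
blade 425.41644287109375 -150.72015380859375 194.63145446777344 109.64938354492188 63.002601623535156
griptop [ 0.443  -0.1216  0.1171] 52 ((442.76446533203125, -122.80799102783203), (26.067337036132812, 27.818714141845703), 83.8951644897461)
grip all [ 0.4437 -0.1211  0.0961]
```

View pics/s36.png

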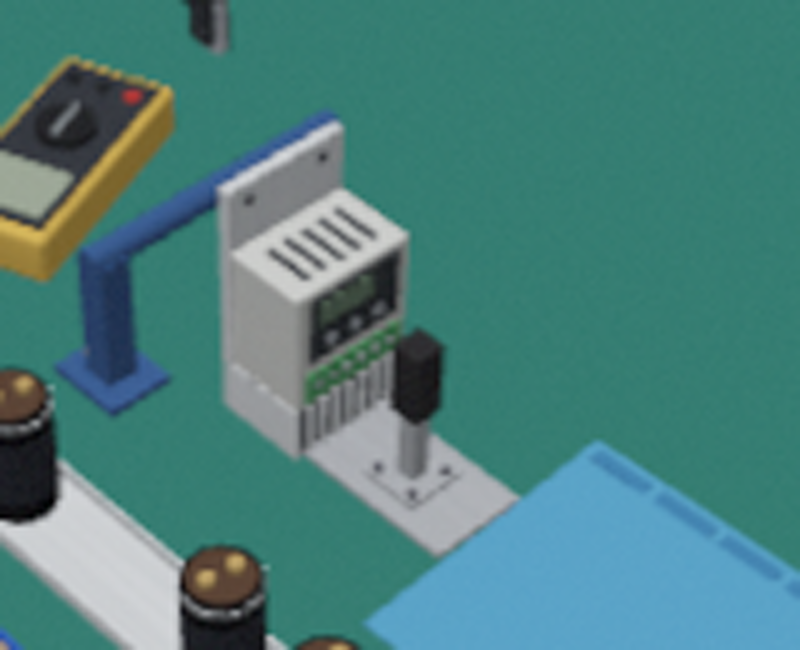

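View pics/k_top.png

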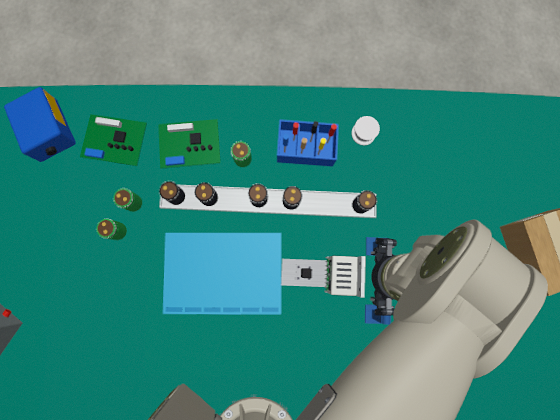

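```bash
python3 -c "
from h import *
p=shoot('top','s37t',(270,235,370,310),8)
c=cloud(p,p['depth']>0)
for z0,z1,lo,hi in((.11,.125,[.41,-.16],[.48,-.09]),):
    t=c[(c[:,2]>z0)&(c[:,2]<z1)&(c[:,0]>lo[0])&(c[:,0]<hi[0])&(c[:,1]>lo[1])&(c[:,1]<hi[1])]
    print(len(t),np.percentile(t,[1,99],0))
"
```

```text
97 [[ 0.432  -0.1371  0.1122]
 [ 0.454  -0.115   0.1213]]
```

View pics/s37t.png

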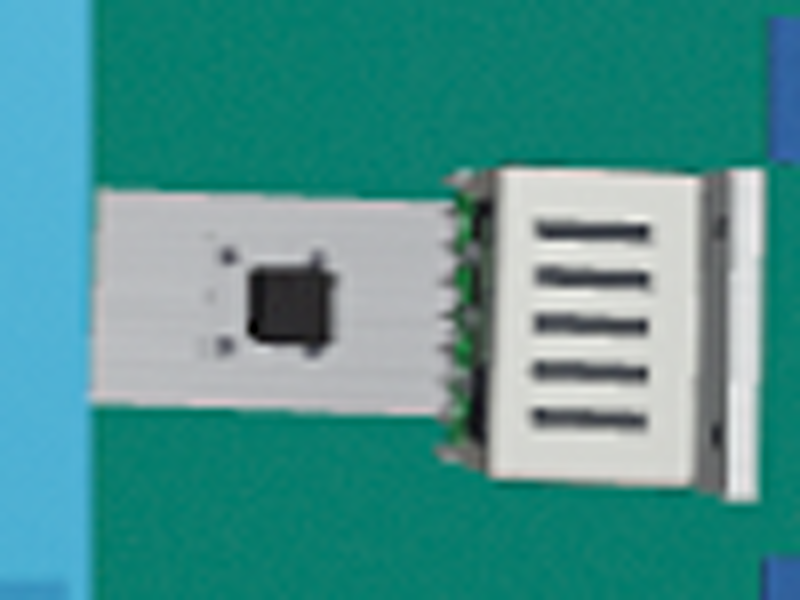

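```bash
python3 -m inch '[[4.2,-0.1,0,0,0,0,8.54],[4.2,-0.1,0,0,-0.4,0,8.54],[4.2,0,0,0,0,0,8.54],[0,0,3,0,0,0,8.54],[0,0,4,0,0,0,8.54]]'
python3 -m inch '[[0,0,4,0,0,0,8.54],[0,0,4,0,0,0,8.54],[0,0,3,0,0,0,8.54],[0,0,1.7,0,0,0,8.54],[0,0,0,0,0,0,8.54]]'
python3 st.py
```

```text
clock: 62.9
tcp_pos: [0.4423, -0.1267, 0.2065]
orientation: [0.002, 0.718, 0.696, 0.001]
wrist_force: [1.2, -0.5, 0.8]
finger_gap: 0.0853
clock: 63.4
tcp_pos: [0.4383, -0.1262, 0.0757]
orientation: [-0.003, 0.719, 0.695, -0.001]
wrist_force: [0.1, 0.4, -0.2]
finger_gap: 0.0858
joints [-0.4569  0.2037 -0.506   0.8674  0.0002  1.1491] tcp [ 0.4383 -0.1262  0.0757] toolx [0.0353 0.9994 0.0027] yaw 87.9785352632254 toolz [-0.0055  0.0029 -1.    ] F [ 0.0939  0.4187 -0.1879] gap 0.08575501469316757 t 63.4
```

```bash
python3 -m inch '[[-0.1,0.2,0,0,0,0,8.54],[0,0,0,0,0,0,5],[0,0,0,0,0,0,3.4],[0,0,0,0,0,0,3.4],[0,0,0,0,0,0,3.4]]'
python3 st.py
python3 -m inch '[[0,0,0,0,0,0,2.6],[0,0,0,0,0,0,2.2],[0,0,0,0,0,0,1.5],[0,0,0,0,0,0,1.5]]' 50
python3 st.py; python3 uf2.py 0 -.2525 .004
python3 -c "
from h import *
p=shoot('scene','s38',(210,80,370,210),5)"
```

```text
clock: 63.9
tcp_pos: [0.4426, -0.1285, 0.0786]
orientation: [0.0, 0.72, 0.694, 0.0]
wrist_force: [-0.0, 0.1, 0.6]
finger_gap: 0.0339
joints [-0.4571  0.2041 -0.497   0.8696  0.0003  1.1493] tcp [ 0.4426 -0.1285  0.0786] toolx [0.0357 0.9994 0.0002] yaw 87.95684341986077 toolz [ 0.0002  0.0002 -1.    ] F [-0.035   0.0679  0.638 ] gap 0.03386893684643434 t 63.9
clock: 64.3
tcp_pos: [0.4414, -0.1282, 0.0782]
orientation: [-0.001, 0.72, 0.694, -0.001]
wrist_force: [-4.1, 0.1, 5.2]
finger_gap: 0.0231
joints [-0.4573  0.2042 -0.498   0.871  -0.0004  1.1496] tcp [ 0.4414 -0.1282  0.0782] toolx [0.0361 0.9993 0.0006] yaw 87.92949994433516 toolz [-0.0023  0.0006 -1.    ] F [-4.0705  0.0964  5.2078] gap 0.023104621007807483 t 64.3
1307 heel [ 0.4342 -0.2524] yaw -1.8555706321798218 tilt -0.31674650124624276 [0.0042] 0.002008415929781689
1307 heel [ 0.4342 -0.2522] yaw -1.8669933564674956 tilt -0.23483198562188712 [] 0.0020128501630103514
```

View pics/s38.png

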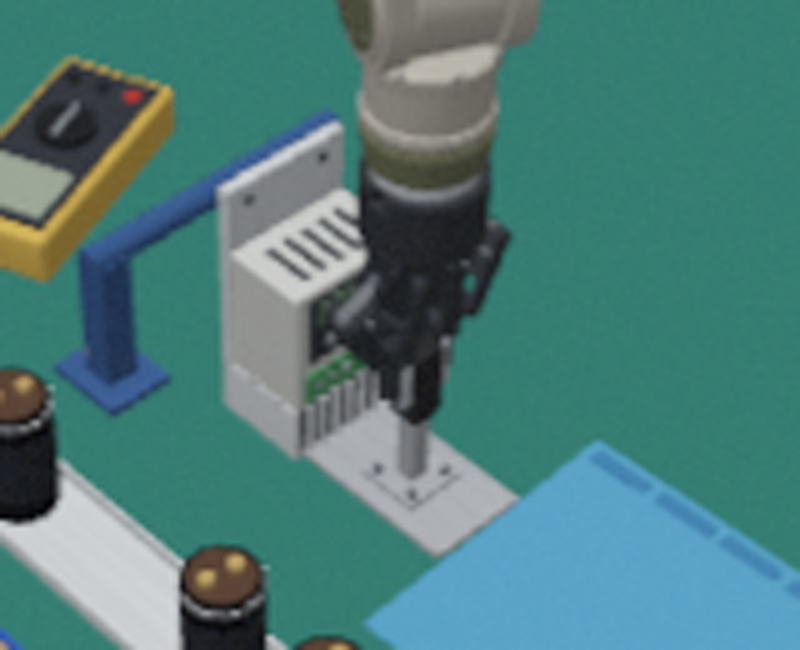

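```bash
python3 -m inch '[[0.1,0,0,0,0,0,1.5],[0.3,0,0,0,0,0,1.5],[0.5,0,0,0,0,0,1.5],[0.7,0,0,0,0,0,1.5],[0.8,0,0,0,0,0,1.5]]'
python3 -m inch '[[0.7,0,0,0,0,0,1.5],[0.5,0,0,0,0,0,1.5],[0.3,0,0,0,0,0,1.5],[0.1,0,0,0,0,0,1.5]]'
python3 st.py; python3 uf2.py 0 -.2125 .004
```

```text
clock: 64.95
tcp_pos: [0.4439, -0.1065, 0.0782]
orientation: [0.001, 0.72, 0.694, -0.001]
wrist_force: [0.7, -9.0, -2.5]
finger_gap: 0.0236
clock: 65.35
tcp_pos: [0.4444, -0.0902, 0.0782]
orientation: [0.001, 0.72, 0.694, -0.001]
wrist_force: [-0.0, -8.6, -2.6]
finger_gap: 0.0229
joints [-0.3754  0.1907 -0.5154  0.8633 -0.0033  1.2322] tcp [ 0.4444 -0.0902  0.0782] toolx [ 0.0368  0.9993 -0.0036] yaw 87.89019633540732 toolz [ 0.0001 -0.0036 -1.    ] F [-0.0373 -8.6436 -2.6448] gap 0.022906659315468574 t 65.35
1326 heel [ 0.4373 -0.2146] yaw -1.7415250006971819 tilt -0.3923458400375673 [0.0041] 0.0019430526614768158
1326 heel [ 0.4372 -0.2146] yaw -1.7778657078429163 tilt -0.35657000609420514 [] 0.0019437481733098473
```

```bash
python3 -m inch '[[0.2,0,0,0,0,0,1.5],[0.5,0,0,0,0,0,1.5],[0.8,0,0,0,0,0,1.5],[1.1,0,0,0,0,0,1.5],[1.2,0,0,0,0,0,1.5]]'
python3 -m inch '[[1.2,0,0,0,0,0,1.5],[1.2,0,0,0,0,0,1.5],[1.2,0,0,0,0,0,1.5],[1.2,0,0,0,0,0,1.5],[1.2,0,0,0,0,0,1.5]]'
python3 -m inch '[[1.2,0,0,0,0,0,1.5],[1.2,0,0,0,0,0,1.5],[1.2,0,0,0,0,0,1.5],[1.2,0,0,0,0,0,1.5],[1.2,0,0,0,0,0,1.5]]'
python3 -m inch '[[1.2,0,0,0,0,0,1.5],[1.2,0,0,0,0,0,1.5],[1.2,0,0,0,0,0,1.5],[1.2,0,0,0,0,0,1.5],[1.2,0,0,0,0,0,1.5]]'
python3 -m inch '[[1.2,0,0,0,0,0,1.5],[1.1,0,0,0,0,0,1.5],[0.8,0,0,0,0,0,1.5],[0.5,0,0,0,0,0,1.5],[0.2,0,0,0,0,0,1.5]]'
python3 -m inch '[[0,0,0,0,0,0,1.5],[0,0,0,0,0,0,1.5]]'
python3 st.py; python3 uf2.py 0 .05 .004
python3 -c "
from h import *
p=shoot('scene','s39',(230,110,430,270),4)"
```

```text
clock: 65.95
tcp_pos: [0.4459, -0.0523, 0.0782]
orientation: [0.001, 0.72, 0.694, -0.001]
wrist_force: [-1.0, -9.2, -1.6]
finger_gap: 0.0234
clock: 66.45
tcp_pos: [0.4478, 0.0079, 0.0781]
orientation: [0.001, 0.72, 0.694, -0.001]
wrist_force: [-0.1, -8.8, -0.9]
finger_gap: 0.0236
clock: 66.95
tcp_pos: [0.4498, 0.0678, 0.0782]
orientation: [0.001, 0.72, 0.694, -0.002]
wrist_force: [-1.5, -9.9, -0.2]
finger_gap: 0.0234
clock: 67.45
tcp_pos: [0.4518, 0.1276, 0.0782]
orientation: [0.001, 0.72, 0.694, -0.002]
wrist_force: [-0.8, -11.3, 1.1]
finger_gap: 0.0238
clock: 67.95
tcp_pos: [0.453, 0.1654, 0.0782]
orientation: [0.001, 0.72, 0.694, -0.002]
wrist_force: [-0.2, -12.4, 2.2]
finger_gap: 0.0235
clock: 68.15
tcp_pos: [0.453, 0.1657, 0.0781]
orientation: [0.001, 0.72, 0.694, -0.001]
wrist_force: [-0.6, -8.7, 1.4]
finger_gap: 0.0232
joints [ 0.1859  0.2435 -0.4459  0.8827 -0.0032  1.7939] tcp [0.453  0.1657 0.0781] toolx [ 0.0371  0.9993 -0.0034] yaw 87.87215648013482 toolz [-0.0007 -0.0033 -1.    ] F [-0.6145 -8.7319  1.4389] gap 0.023228601571672496 t 68.15
1506 heel [0.4457 0.0422] yaw -1.777936696375571 tilt 0.033000568765713334 [0.004] 0.001745139438261098
1506 heel [0.4457 0.0422] yaw -1.7724747940694168 tilt 0.01600492173522966 [] 0.0017451407852665623
```

View pics/s39.png

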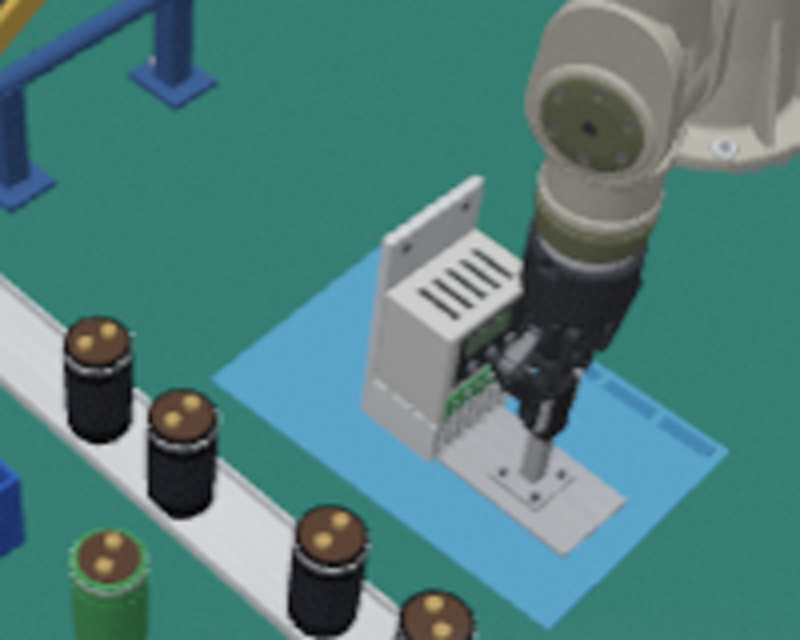

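```bash
python3 -m inch '[[-0.05,0,0,0,0,0,1.5],[0,0,0,0,0,0,3],[0,0,0,0,0,0,6],[0,0,0,0,0,0,8.54],[0,0,0,0,0,0,8.54]]'
python3 -m inch '[[0,0,-1,0,0,0,8.54],[0,0,-3,0,0,0,8.54],[0,0,-4,0,0,0,8.54],[0,0,-4,0,0,0,8.54],[0,0,-4,0,0,0,8.54]]'
python3 -m inch '[[4,0,-1,0,0,0,8.54],[4,0,0,0,0,0,8.54],[4,0,0,0,0,0,8.54],[2,-3,0,0,0,0,8.54],[0,0,0,0,0,0,8.54]]'
python3 st.py; python3 uf2.py 0 .042 .004
python3 -c "
from h import *
p=shoot('scene','s40')
t=shoot('top','s40t')
for q,n in((p,'scene'),(t,'top')):
    c=cloud(q,q['depth']>0)
    for y in (.2305,.138,-.003,-.09,-.283):
        x=.6417+.0365*y
        s=c[(abs(c[:,1]-y)<.035)&(abs(c[:,0]-x)<.035)&(c[:,2]>.085)&(c[:,2]<.11)]
        print(n,y,len(s),(s.min(0)+s.max(0))/2,s[:,2].max())
    s=[d for d in silhouettes(q,'meter')][0]; cc=cloud(q,s['mask']);print('meter',np.median(cc,0))
    s=[d for d in silhouettes(q,'mat')][0]; cc=cloud(q,s['mask']);print('mat',np.percentile(cc,1,0),np.percentile(cc,99,0))
"
```

```text
clock: 68.8
tcp_pos: [0.4529, 0.1672, 0.0782]
orientation: [-0.001, 0.72, 0.694, 0.0]
wrist_force: [0.1, 0.0, -0.3]
finger_gap: 0.0724
clock: 69.3
tcp_pos: [0.4527, 0.167, 0.2406]
orientation: [-0.0, 0.72, 0.694, 0.0]
wrist_force: [1.2, 0.3, 0.3]
finger_gap: 0.085
clock: 69.8
tcp_pos: [0.4252, 0.3102, 0.2488]
orientation: [-0.001, 0.718, 0.696, -0.0]
wrist_force: [0.8, -0.5, 0.3]
finger_gap: 0.0856
joints [ 0.4765  0.2151 -0.0417  1.3156  0.0021  2.0782] tcp [0.4252 0.3102 0.2488] toolx [0.0309 0.9995 0.001 ] yaw 88.23093572598135 toolz [-0.0024  0.0011 -1.    ] F [ 0.8137 -0.4888  0.2805] gap 0.08562774215991893 t 69.8
1747 heel [0.446  0.0416] yaw -1.4373025686083123 tilt -0.2251609486091584 [0.004] 0.0018103129749452343
1747 heel [0.446  0.0416] yaw -1.4372690309454912 tilt -0.23376425991613564 [] 0.0018100822224751559
scene 0.2305 271 [0.6502 0.2312 0.0929] 0.10078609920649018
scene 0.138 259 [0.6465 0.1407 0.0939] 0.10286366862629048
scene -0.003 225 [0.6443 0.0022 0.0937] 0.10231062658380607
scene -0.09 210 [ 0.6388 -0.0867  0.0931] 0.10106013814903281
scene -0.283 174 [ 0.6311 -0.2824  0.0933] 0.10137235693529534
meter [ 0.4297 -0.4802  0.0398]
mat [ 0.3314 -0.0577 -0.0051] [0.5458 0.2533 0.0059]
top 0.2305 289 [0.6503 0.2289 0.0929] 0.10077234267800295
top 0.138 307 [0.6471 0.1377 0.0931] 0.10103123508180145
top -0.003 302 [ 0.6446 -0.0017  0.0934] 0.10148117616840335
top -0.09 298 [ 0.6406 -0.0921  0.0936] 0.10087832927849938
top -0.283 302 [ 0.6312 -0.2847  0.0931] 0.10071778403939957
meter [ 0.412  -0.4914  0.0404]
mat [ 0.33   -0.0635 -0.0053] [0.549  0.2534 0.0065]
```

View pics/s40.png

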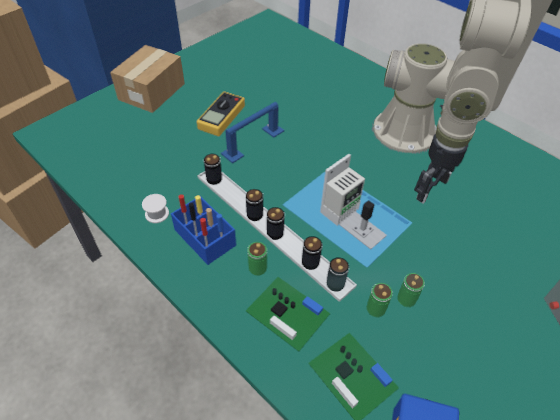

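View pics/s40t.png

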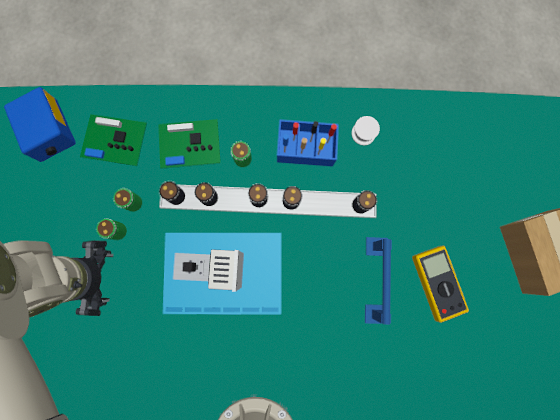

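All five capacitors stand, the unit is level on the blade and fully over the mat, and the gripper touches nothing.

```bash
python3 -m inch '[[0,0,0,0,0,0,8.54],[0,0,0,0,0,0,8.54],[0,0,0,0,0,0,8.54]]'; python3 -c "
from workcell import workorder
print(workorder.hand_in())"
```

```text
clock: 70.5
tcp_pos: [0.4281, 0.3076, 0.2482]
orientation: [-0.001, 0.72, 0.694, -0.0]
wrist_force: [0.4, -0.2, 0.6]
finger_gap: 0.0852
the job is handed in; nothing more can be done
None
```

The job is done and handed in at about 70 s of the 210 s allowed; the hand-in itself reported no verdict.

**Capacitors:** Three had fallen over. I stood each one upright in the channel, terminals up. The last check from both cameras showed all five standing, with their tops at about 0.10 m. The two that were already standing are where they were, and I left the green look-alikes alone.

**Drive unit:** I tilted it back with the fingers held loosely around its mounting plate until it leaned on the rail. I then slid the blade under its front and let it down under control. It stood level on the blade, with its underside at about 4 mm. I drew it out by the skid's handle.

**Final position:** The unit spans y from about 0.042 to 0.112 m and x from about 0.40 to 0.49 m. The mat spans y from about -0.06 to 0.25 m and x from about 0.33 to 0.55 m, so the whole unit is over it. The measured tilt was about -0.2°, within the measurement noise.

**Skid:** It was knocked aside during the run while the robot was away from it. I measured it again before gripping it.

**Disagreements and limits:**
- The two cameras differed by 2 to 5 mm in y for most things. The robot's readings and the top camera agreed, so I relied on those for the blade.
- The unit fit was noisy while it leaned, giving 27 to 29°, and one reading after it was set down gave -3°. The pictures and the other fits showed it level.
- About the rear 10 mm of the unit overhangs the end of the blade.
- The meter's position was unchanged by measurement; the tool bin I checked only by eye in the pictures.

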